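# Turn the painted plaques in the twisted chute

### The arm

A 6-joint arm with a two-finger parallel gripper is mounted at the origin on the work surface. World frame = base frame: x ahead of the robot, y to its left, z up, the work surface at z = 0. Lengths are in m, angles in rad, forces in N, time in s.
With the tool pointing down it reaches from about 0.3 to 0.75 m from the base axis. Payload 8.5 kg.
Tool frame: the origin (TCP) lies on the centre line of the jaws, within the pads' length; the fingertips stand 8 mm ahead of it and the grasp point (between the pads) lies 11 mm behind it; z points along the fingers, y is the line along which they close (so a half turn about z gives the same grasp; the last joint's range is limited). The gripper opens to 88 mm and grips with 3 to 60 N. Pads are 18 mm wide; open, the fingers measure 123 mm over their backs; the gripper's body (75 mm by 187 mm) begins 45 mm behind the grasp point.
Start: joints at [-1.512, 0.381, 1.297, -0, 1.464, -0.215], TCP at [0.149, -0.529, 0.247] pointing down, gripper open.
Joint ranges: [-3.11, 3.11], [-0.89, 2.33], [0.22, 2.48], [-1.42, 4.56], [0.17, 2.85], [-2.88, 2.88]. Speed limits (rad/s): [2.39, 2.39, 3.14, 3.14, 3.14, 3.14].

### API

Orientations are given as a unit quaternion [x, y, z, w].
In Python, from cell import ctrl gives the robot as it stands. The module is installed in compiled form; this text tells all that it offers.
- The arm moves only by the tool carry_out, never from a script. Its arguments are lists of equal length, an entry for each row: "fingers": the finger opening in mm, from 0 to 88.1; "delta_pos": the shift along the world's x, y, z in mm, a list of three; "turn": the turn, a rotation vector about the world's x, y, z in degrees, a list of three. In form: {"fingers": [fingers, ...], "delta_pos": [[dx, dy, dz], ...], "turn": [[wx, wy, wz], ...]}. A call has exactly 5 rows; each row shifts and turns the commanded pose from where the row before left it; what a row does not reach is not made up. A row lasts 1/10 s, in which the tool goes at most 50 mm and 8.59 degrees, less where a joint would pass 70% of its speed; a pose out of reach is approached as far as the arm can. A call with a gripper value outside its range is refused whole. The fingers move at their own pace and stop on an object; the grip force is fixed at half the most. Time passes only in rows, so rows that do not move let the fingers close, or fill a call up. It gives the time, the measured TCP pose, the force, the opening and the grip force at its end, in the units of the state.
- ctrl.sense(): the state, without advancing time (a new reading comes with each control period).
- ctrl.read_camera(name): name is "scene" or "top"; returns (picture, depth): 480x640x3 uint8, red, green, blue; 480x640 float32, m along the optical axis (not along the pixel's ray), 0 where there is no reading.
- ctrl.camera_model(name): a dict with "vfov" (degrees; the focal length in pixels is half the picture's height over the tangent of half this angle, whatever the lens; pixels are square), "cx", "cy" (the principal point, pixels), "k1" (the pictures are not rectified: a ray, as slopes to the right and down, at radius r is drawn at 1 + k1 r^2 times it, then the intrinsics apply), "R" (3x3) and "t" (3): a world point X has camera coordinates R X + t. Camera axes: x right, y down, z forward; pixel columns grow to the right and rows downward; lengths in m; the calibration is good to about 2 mm. A picture is of the moment at which its call begins. camera_model takes no time and is no camera call.
- ctrl.sign_off(): hands the job in; it is judged then, once.
The state is a dict: "t": time; "q": joint angles; "joint_vel": joint speeds; "joint_torque": joint torques, N m; "eef_pos": TCP position; "tool_rot": TCP orientation; "ft_force": force on the tool from outside, world axes, zero at the start; "ft_torque": the same for the moment, N m; "gripper_width": finger opening in m; "grasp_force": force on a finger pad.
Only numpy, scipy, OpenCV 4.12 (cv2) and the standard library are available. Lean on these libraries where they do the work, as an engineer would, in place of code of your own. Each camera call takes 0.05 s, during which the arm holds its last target. There are 200 camera calls.

### The job

Turn over all the black and red plaques lying on the paper sheet by dropping each, coloured face up, through the twisted wire chute (do not turn them in the gripper), so that every black one ends white side up in the black-walled bay of the sliding tray and every red one white side up in the red-walled bay. To put a bay under the chute's exit, squeeze the blue lever against its wooden post and keep it squeezed while you slide the tray to the notch, then let go so that it locks. When all plaques are in, slide the tray back to the starting notch, clear of the chute, let it lock, and leave the schooner, decanter, pin vise and bending tool where they are.

Things in the scene. Friction and masses are not known exactly. Their poses are not given: they have to be found in the camera images.
- chute: the fixed turning chute: a 12 mm wooden base board (up to 265 x 540 mm) with a brass landing sheet, a cage of brass wires twisted half a turn, and the sliding tray. Origin on the table, below the exit of the wires. The chute runs downhill along its +y; the tray slides along its x; z up. The brass is slippery: a plaque slides through in about 1 s
- mouth (a point): drop point on the landing sheet, 281 mm above the table. The sheet slopes 22 deg down to the chute's +y; its 23 mm high cheeks narrow from 99 to 45 mm apart. Axes as chute. A plaque goes in coloured face up, its 60 mm length along y: let go, level or tilted, with its centre 25 to 35 mm above this point and within 8 mm sideways
- mid_twist (a point): middle of the twisted wires, on their axis, where a passing plaque stands on edge. The slot between the wires is about 42 x 24 mm
- exit (a point): centre of the lower end of the wires, 80 mm above the table; a plaque leaves here along the chute's +y and slides down the bay beneath
- tray (a joint): position of the sliding tray along the chute's +x, m: 0 = starting notch (clear of the exit), 0.056 = red bay under the exit, 0.112 = black bay under the exit. The lever's tooth locks it at these notches (2 mm play); with the lever squeezed it slides with 2 to 3 N. Let go between notches, the tooth rides on the rack and falls in at the next notch
- lever (a joint): angle of the blue release lever, rad: 0 = let go and locked in a notch, 0.36 = squeezed against the post; about 0.3 frees the tooth; 0.25 to 0.33 with no hand on it = tooth riding on the rack. Its spring needs 3 N at the tip to start, 7 N fully squeezed
- grip (a point): on the tray: the place to squeeze, 100 mm above the table. Axes as chute; close the fingers along y about it. Wooden post: 30 mm wide in x, its outer face 10 mm to -y of this point, top 25 mm above it. Blue lever: 28 mm wide, its outer face 30 mm to +y when released, 10 mm when squeezed, top 31 mm above. 55 mm of free height below the point
- lever_tip (a point): centre of the blue lever at gripping height; moves with the lever
- bay_black (a point): middle of the floor of the black-walled bay (on the chute's -x side of the tray); axes as chute. Bay inside: 50 mm in x, 148 mm in y; the slippery floor slopes 10 degrees down to +y; wall tops 26 mm above this point
- bay_red (a point): the same for the red-walled bay (+x side), 56 mm beside the black one
- black_1: a flat wooden plaque 60 x 38 x 8 mm, 35 g, black face with two thin brass lines, white back; origin at its centre, x along the 60 mm length, z out of the coloured face (so z points down once it is turned over). Starts on the paper sheet, coloured face up; it may be absent.
- black_2: a flat wooden plaque 60 x 38 x 8 mm, 35 g, black face with two thin brass lines, white back; origin at its centre, x along the 60 mm length, z out of the coloured face (so z points down once it is turned over). Starts on the paper sheet, coloured face up; it may be absent.
- red_1: a flat wooden plaque 60 x 38 x 8 mm, 35 g, red face with two thin brass lines, white back; origin at its centre, x along the 60 mm length, z out of the coloured face (so z points down once it is turned over). Starts on the paper sheet, coloured face up; it may be absent.
- red_2: a flat wooden plaque 60 x 38 x 8 mm, 35 g, red face with two thin brass lines, white back; origin at its centre, x along the 60 mm length, z out of the coloured face (so z points down once it is turned over). Starts on the paper sheet, coloured face up; it may be absent.
- schooner: model schooner, black and white, two masts, on a wooden stand, 150 mm hull, 165 mm high; origin under its centre; bystander
- decanter: squat amber glass decanter, 94 mm across, 90 mm high; origin under its centre; bystander
- pin_vise: brass pin vise lying down, 120 mm long, 15 mm thick; origin under its centre; bystander
- bending_tool: boxwood bending tool lying down, 110 mm long, 46 mm high at its end; origin under its centre; bystander
There are look-alikes about, which are no part of the job. Leave any green look-alike of the red_1 alone. What is shaped like the black_2 but purple is not meant.

How it is judged:
By the outcome, as a careful person would: the job done as asked, in the order asked, and still so for the second after the job is handed in, with the robot touching nothing.
Of black_1, black_2, red_1, red_2 only 3 to 4 are there at a start; the rules pass over those that are not, and their reading is None.
At some moment in a run one of black_1, black_2, red_1, red_2 may be knocked a few centimetres aside while the robot is not near it.
It also fails if it takes over 208 s, if anything falls off the work surface, if the arm or the gripper's body presses on something with over 40 N, if the wrist force passes 120 N, or if a joint passes its speed limit or range.

## Working session

There is one attempt and no reset: what is moved stays moved. The work goes in short steps, Python scripts to look and compute and a tool call to move; the robot and the scene stay as the last step left them, time stands still between calls to the robot, and variables do not carry over. Pictures are saved under pics/ and viewed, at most 14 in all, crops included, and the job is handed in when it is done.

Besides the shell and the picture viewer there is one more tool, called after "Call:" as name(argument=value, ...), one argument or row to a line, values as JSON. carry_out: Moves the arm, as the interface text tells. Its arguments: {"type":"object","properties":{"fingers":{"type":"array"},"delta_pos":{"type":"array"},"turn":{"type":"array"}},"required":["fingers","delta_pos","turn"]}

```bash
mkdir -p pics; cat > h.py <<'E'
import numpy as np, cv2
from cell import ctrl
def snap(n,f):
    p,d=ctrl.read_camera(n); cv2.imwrite(f'pics/{f}.png',p[:,:,::-1]); np.save(f'pics/{f}.npy',d); return p,d
def ray(n,u,v):
    m=ctrl.camera_model(n); f=240/np.tan(np.radians(m['vfov'])/2)
    K=np.array([[f,0,m['cx']],[0,f,m['cy']],[0,0,1]]); 
    xy=cv2.undistortPoints(np.array([[[u,v]]],float),K,np.array([m['k1'],0,0,0.]))[0,0]
    R=np.array(m['R']);t=np.array(m['t']); return -R.T@t, R.T@np.array([*xy,1])
def atz(n,u,v,z):
    o,r=ray(n,u,v); return o+r*(z-o[2])/r[2]
def atd(n,u,v,d):
    o,r=ray(n,u,v); return o+r*d[int(round(v)),int(round(u))]
def proj(n,X):
    m=ctrl.camera_model(n); f=240/np.tan(np.radians(m['vfov'])/2)
    c=np.array(m['R'])@np.array(X)+np.array(m['t']); s=c[:2]/c[2]; s=s*(1+m['k1']*(s@s)); return s*f+[m['cx'],m['cy']]
E
python3 - <<'E'
from h import *
for n in('scene','top'):
    snap(n,n+'0'); m=ctrl.camera_model(n); print(n,m['vfov'],m['k1'],-np.array(m['R']).T@np.array(m['t']),np.array(m['R'])[2])
s=ctrl.sense(); print(s['t'],s['eef_pos'],s['tool_rot'],s['gripper_width'],s['ft_force'])
E
```

```text
scene 47.18965705482922 -0.0013738506617210538 [1.20370101 0.93781333 1.22340284] [-0.4138394  -0.6165168  -0.66980892]
top 50.1023203637479 -0.07540434260797488 [ 0.30893193 -0.01885864  1.31541354] [ 0.1872694   0.00317335 -0.98230347]
0.1 [ 0.14870852 -0.52926324  0.24618864] [ 9.90642473e-01  1.36480933e-01  5.01977650e-05 -6.65945907e-04] 0.08837440957651518 [-0.14936531 -0.81105661  0.72854327]
```

View pics/scene0.png

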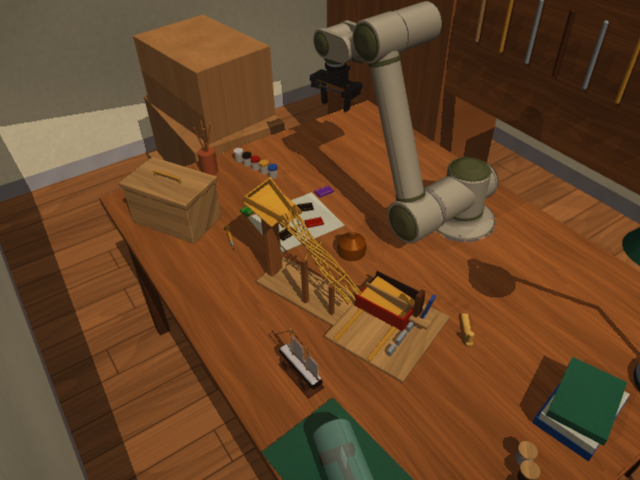

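View pics/top0.png

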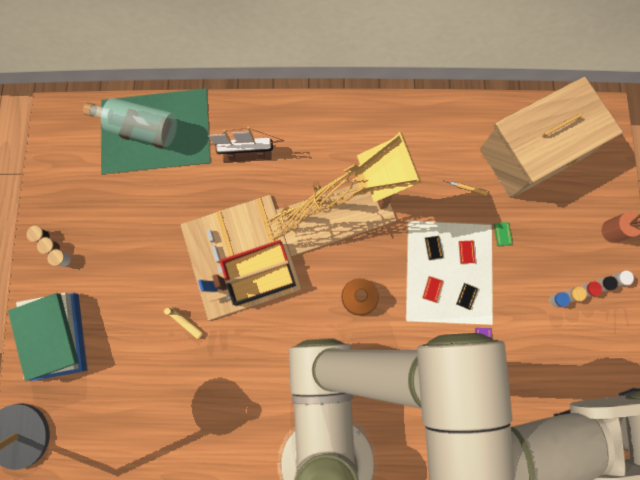

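The scene shows four plaques on the paper: black at (434,247) and (468,296), red at (467,252) and (433,289). The chute's mouth is at about (390,165), and the tray, lever and post are at about (215,285). I'll enlarge both areas.

```bash
python3 - <<'E'
import cv2
a=cv2.imread('pics/top0.png')
cv2.imwrite('pics/c1.png',cv2.resize(a[180:330,170:320],None,fx=4,fy=4,interpolation=cv2.INTER_CUBIC))
cv2.imwrite('pics/c2.png',cv2.resize(a[120:270,250:450],None,fx=4,fy=4,interpolation=cv2.INTER_CUBIC))
E
python3 - <<'E'
from h import *
p=cv2.imread('pics/top0.png').astype(int); d=np.load('pics/top0.npy')
b,g,r=p[...,0],p[...,1],p[...,2]
roi=np.zeros(b.shape,bool); roi[228:318,412:488]=1
for nm,m in(('blk',(r<75)&(g<75)&(b<75)),('red',(r>110)&(g<70)&(b<70))):
    m=(m&roi).astype(np.uint8); m=cv2.morphologyEx(m,cv2.MORPH_CLOSE,np.ones((3,3)))
    n,l,st,c=cv2.connectedComponentsWithStats(m)
    for i in range(1,n):
        if st[i,4]<80: continue
        ys,xs=np.where(l==i); W=np.array([atz('top',x,y,.008)[:2] for x,y in zip(xs,ys)])*1000
        R=cv2.minAreaRect(W.astype(np.float32)); mu=W.mean(0); w,V=np.linalg.eigh(np.cov(W.T)); ax=V[:,1]
        print(nm,st[i,4],R,'mean',mu.round(1),'long axis deg',np.degrees(np.arctan2(ax[1],ax[0])).round(1),np.sqrt(12*w).round(1), 'z',atd('top',*c[i],d)[2])
E
```

```text
blk 197 ((531.660400390625, -275.1873779296875), (55.74984359741211, 34.2813720703125), 7.071466445922852) mean [ 531.  -274.3] long axis deg -169.4 [25.  59.1] z 0.008564145177083482
blk 220 ((405.7894287109375, -355.6058654785156), (34.30098342895508, 56.067684173583984), 66.75311279296875) mean [ 405.4 -355.1] long axis deg 157.2 [27.4 59.4] z 0.006404449991330052
red 234 ((520.4649658203125, -359.70172119140625), (54.48514938354492, 34.07990646362305), 2.925295352935791) mean [ 519.7 -359.6] long axis deg 178.3 [30.9 55.8] z 0.004444015565457926
red 205 ((423.9436950683594, -267.92626953125), (29.588268280029297, 54.589332580566406), 71.4021224975586) mean [ 423.6 -267.6] long axis deg 161.7 [24.6 57. ] z 0.009433398477447064
```

View pics/c1.png

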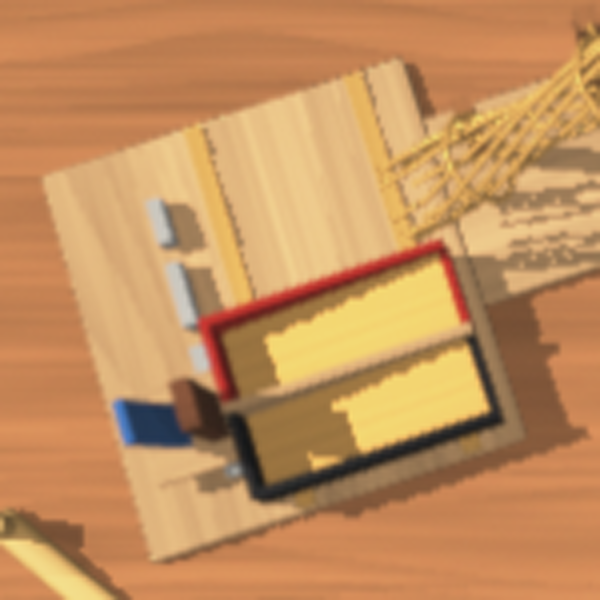

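View pics/c2.png

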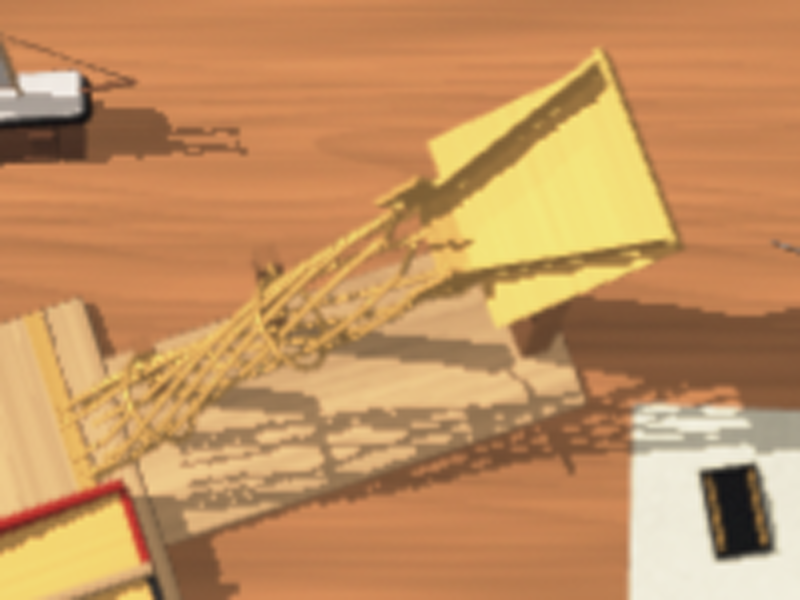

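The crops show the base board corners in c1 at (45,178), (155,560), (400,60) and (522,437), with the lever top near (150,422) and the post top near (190,405). In c2 the landing sheet spans roughly (450,200) to (670,230). Next I'll fit the chute frame.

```bash
python3 - <<'E'
from h import *
d=np.load('pics/top0.npy')
c1=lambda u,v:(170+(u-1.5)/4,180+(v-1.5)/4)
c2=lambda u,v:(250+(u-1.5)/4,120+(v-1.5)/4)
C=[atz('top',*c1(*p),.012)[:2]*1000 for p in[(45,178),(155,560),(522,437),(400,60)]]
print(np.round(C))
ang=lambda a,b:np.degrees(np.arctan2(*(b-a)[::-1])).round(2)
print('x dir',ang(C[1],C[0]),ang(C[2],C[3]),'y dir',ang(C[2],C[1]),ang(C[3],C[0]))
# tray rims: red outer edge line, z~?
for p in [(90,420),(150,422),(190,405),(205,415),(420,250),(490,410),(262,495),(335,290)]: print('c1',p,(atd('top',*c1(*p),d)*1000).round(1))
# sheet plane
poly=np.array([c2(*p) for p in[(590,115),(650,225),(480,255),(455,215)]],np.float32)
P=[atd('top',u,v,d) for v in range(120,200) for u in range(350,430) if cv2.pointPolygonTest(poly,(u,v),False)>0]
P=np.array(P); A=np.c_[P[:,:2],np.ones(len(P))]; s=np.linalg.lstsq(A,P[:,2],rcond=None)[0]
print(len(P),'slope',np.degrees(np.arctan(np.hypot(*s[:2]))),'downhill dir',np.degrees(np.arctan2(-s[1],-s[0])),'resid',np.std(A@s-P[:,2]),s)
for p in [(600,50),(678,244),(430,185),(460,270),(430,140),(497,325),(600,80),(560,160),(640,200)]: print('c2',p,(atd('top',*c2(*p),d)*1000).round(1))
E
```

```text
[[592. 384.]
 [345. 301.]
 [424.  69.]
 [671. 153.]]
x dir 18.76 18.68 y dir 108.77 108.95
c1 (90, 420) [434.6 349.1   1.9]
c1 (150, 422) [424.4 286.1  97.3]
c1 (190, 405) [431.6 255.4 127.7]
c1 (205, 415) [428.4 252.3 101.4]
c1 (420, 250) [535.6 131.2  60.1]
c1 (490, 410) [437.1  86.8  50.2]
c1 (262, 495) [383.6 224.4  61. ]
c1 (335, 290) [512.9 186.   44.6]
890 slope 65.1487647457586 downhill dir 8.727313962916151 resid 0.04116997069239382 [-2.13412648 -0.32760852  1.63242799]
c2 (600, 50) [ 718.6 -151.8  322. ]
c2 (678, 244) [ 616.7 -189.7  315.2]
c2 (430, 185) [659.  -65.5 282.1]
c2 (460, 270) [619.3 -82.2 258.9]
c2 (430, 140) [691.1 -66.6 262.6]
c2 (497, 325) [ 587.4 -101.   265. ]
c2 (600, 80) [ 712.1 -154.7  296.9]
c2 (560, 160) [ 671.3 -133.8  287. ]
c2 (640, 200) [ 646.9 -174.2  294.5]
```

```bash
python3 - <<'E'
from h import *
d=np.load('pics/top0.npy'); img=cv2.imread('pics/top0.png').astype(int)
a=np.radians(18.75); ex=np.array([np.cos(a),np.sin(a)]); ey=np.array([-ex[1],ex[0]])
def grid(u0,u1,v0,v1):
    uv=np.array([(u,v) for v in range(v0,v1) for u in range(u0,u1)]); W=np.array([atd('top',u,v,d) for u,v in uv])*1000
    return uv,W,np.c_[W[:,:2]@ex,W[:,:2]@ey,W[:,2]]
uv,W,L=grid(345,425,125,205)
yel=np.array([img[v,u,1]-img[v,u,0] for u,v in uv])>60
m=yel&(L[:,2]>255)&(L[:,2]<325)
# sheet plane in local coords, centre part
mm=m&(abs(L[:,0]-578)<15)&(L[:,1]<-290+0)
P=L[mm]; print(len(P),P[:,1].min(),P[:,1].max())
for _ in range(4):
    A=np.c_[P[:,:2],np.ones(len(P))]; s=np.linalg.lstsq(A,P[:,2],rcond=None)[0]; r=A@s-P[:,2]; k=abs(r)<max(2.5*np.median(abs(r)),1); P=P[k]
print('plane',s,np.degrees(np.arctan(s[:2])),len(P),r.std()); ym=(281-s[2]-s[0]*578)/s[1]
print('mouth local y',ym,'world',578*ex+ym*ey)
H=L[m]; hi=H[:,2]-(np.c_[H[:,:2],np.ones(len(H))]@s)
for y0 in range(-400,-230,15):
    k=abs(H[:,1]-y0)<7.5; c=k&(hi>10)
    if k.sum(): print(y0,'all x',H[k,0].min().round(),H[k,0].max().round(),'z',H[k,2].min().round(),H[k,2].max().round(),'cheek L',[*H[c&(H[:,0]<578),0].round()][:6],'R',[*H[c&(H[:,0]>578),0].round()][:6])
uv,W,L=grid(193,232,265,300)
k=(L[:,2]>85)
for (u,v),l in zip(uv[k],L[k]): print(u,v,l.round(),img[v,u,::-1])
E
```

```text
Traceback (most recent call last):
  File "h.py", line 13, in atd
    o,r=ray(n,u,v); return o+r*d[int(round(v)),int(round(u))]
        ~~~^^^^^^^
  File "h.py", line 6, in ray
    m=ctrl.camera_model(n); f=240/np.tan(np.radians(m['vfov'])/2)
ValueError: time passes only in moves, steps and waits
```

```bash
sed -i 's/^def snap/CM={n:ctrl.camera_model(n) for n in ("top","scene")}\ndef snap/; s/m=ctrl.camera_model(n);/m=CM[n];/' h.py
cat > g.py <<'E'
from h import *
d=np.load('pics/top0.npy'); img=cv2.imread('pics/top0.png').astype(int)
a=np.radians(18.75); ex=np.array([np.cos(a),np.sin(a)]); ey=np.array([-ex[1],ex[0]])
def grid(u0,u1,v0,v1):
    uv=np.array([(u,v) for v in range(v0,v1) for u in range(u0,u1)]); W=np.array([atd('top',u,v,d) for u,v in uv])*1000
    return uv,W,np.c_[W[:,:2]@ex,W[:,:2]@ey,W[:,2]]
uv,W,L=grid(345,425,125,205)
yel=np.array([img[v,u,1]-img[v,u,0] for u,v in uv])>60
m=yel&(L[:,2]>255)&(L[:,2]<325)
mm=m&(abs(L[:,0]-578)<15)&(L[:,1]<-290+0)
P=L[mm]; print(len(P),P[:,1].min(),P[:,1].max())
for _ in range(4):
    A=np.c_[P[:,:2],np.ones(len(P))]; s=np.linalg.lstsq(A,P[:,2],rcond=None)[0]; r=A@s-P[:,2]; k=abs(r)<max(2.5*np.median(abs(r)),1); P=P[k]
print('plane',s,np.degrees(np.arctan(s[:2])),len(P),r.std()); ym=(281-s[2]-s[0]*578)/s[1]
print('mouth local y',ym,'world',578*ex+ym*ey)
H=L[m]; hi=H[:,2]-(np.c_[H[:,:2],np.ones(len(H))]@s)
for y0 in range(-400,-230,15):
    k=abs(H[:,1]-y0)<7.5; c=k&(hi>10)
    if k.sum(): print(y0,'all x',H[k,0].min().round(),H[k,0].max().round(),'z',H[k,2].min().round(),H[k,2].max().round(),'cheek L',[*H[c&(H[:,0]<578),0].round()][:6],'R',[*H[c&(H[:,0]>578),0].round()][:6])
uv,W,L=grid(193,232,265,300)
k=(L[:,2]>90)
for n,kk in(('blue',[img[v,u,0]>img[v,u,2]+20 for u,v in uv]),('post',[img[v,u,0]<img[v,u,2] for u,v in uv])):
    q=L[k&np.array(kk)]; t=q[q[:,2]>118]; print(n,len(q),'x',q[:,0].min(),q[:,0].max(),'y',q[:,1].min(),q[:,1].max(),'z',np.sort(q[:,2])[-8:].round(1),'\n top',len(t),t.min(0) if len(t) else 0,t.max(0) if len(t) else 0)
E
python3 g.py
```

```text
637 -378.23814768643206 -290.0020065704865
plane [-3.54997104e-03 -4.12365502e-01  1.46149181e+02] [ -0.2033975  -22.40956158] 521 1.553533861166719
mouth local y -331.9935872474058 world [ 654.04145602 -128.58271962]
-385 all x 539.0 625.0 z 294.0 317.0 cheek L [] R [np.float64(624.0)]
-370 all x 522.0 632.0 z 288.0 325.0 cheek L [np.float64(578.0), np.float64(578.0), np.float64(574.0), np.float64(575.0), np.float64(573.0), np.float64(570.0)] R [np.float64(632.0), np.float64(632.0), np.float64(630.0), np.float64(630.0), np.float64(629.0), np.float64(628.0)]
-355 all x 523.0 633.0 z 283.0 320.0 cheek L [np.float64(533.0), np.float64(531.0), np.float64(536.0), np.float64(534.0), np.float64(534.0), np.float64(532.0)] R [np.float64(627.0), np.float64(625.0), np.float64(627.0), np.float64(625.0), np.float64(623.0), np.float64(625.0)]
-340 all x 522.0 633.0 z 277.0 316.0 cheek L [np.float64(538.0), np.float64(537.0), np.float64(537.0), np.float64(536.0), np.float64(536.0), np.float64(535.0)] R [np.float64(623.0), np.float64(621.0), np.float64(621.0), np.float64(621.0), np.float64(620.0), 
[... 1690 characters left out ...]
x 563.0 588.0 z 256.0 266.0 cheek L [np.float64(566.0), np.float64(566.0), np.float64(565.0), np.float64(565.0), np.float64(565.0), np.float64(564.0)] R [np.float64(588.0), np.float64(588.0), np.float64(586.0)]
blue 102 x 286.4750464474042 505.16072099666394 y -117.16072874451615 145.1904795271217 z [ 133.3  133.4  133.4  133.7  133.9  135.   135.7 1315.4] 
 top 60 [ 286.47504645 -117.16072874  118.94198451] [ 505.160721    145.19047953 1315.41354236]
post 119 x 286.4750464474042 507.9048748367235 y -117.16072874451615 144.29554577174434 z [ 132.1 1315.4 1315.4 1315.4 1315.4 1315.4 1315.4 1315.4] 
 top 82 [ 286.47504645 -117.16072874  118.55714277] [ 507.90487484  144.29554577 1315.41354236]
```

```bash
cat >> g.py <<'E'
print('----')
for n,kk in(('blue',[img[v,u,0]>img[v,u,2]+20 for u,v in uv]),('post',[img[v,u,0]<img[v,u,2] for u,v in uv])):
    q=L[np.array(kk)&(L[:,2]>117)&(L[:,2]<140)]; print(n,len(q),'z',np.median(q[:,2]),'x pct',np.percentile(q[:,0],[0,3,10,50,90,97,100]).round(1),'y',np.percentile(q[:,1],[0,3,10,50,90,97,100]).round(1))
E
python3 g.py | sed '1,/----/d'
```

```text
blue 63 z 129.72439333125885 x pct [479.7 480.  481.8 491.8 501.6 503.5 505.2] y [134.2 134.4 135.2 138.7 143.2 144.5 145.2]
post 75 z 124.73525388400208 x pct [479.7 480.  482.2 495.  506.1 507.4 507.9] y [100.5 101.1 101.7 107.7 113.4 137.3 144.3]
```

The chute axes are yawed 18.75°. The mouth is at about (654,-129) and the grip point at about (432,263). I'm heading to the lever first.

Call:
carry_out(
  fingers=[88,88,88,88,88],
  delta_pos=[
    [45,30,0],
    [45,30,0],
    [45,30,0],
    [45,30,0],
    [45,30,0],
  ],
  turn=[
    [0,0,3],
    [0,0,0],
    [0,0,0],
    [0,0,0],
    [0,0,0],
  ],
)

```text
t: 0.6
eef_pos: [0.3581, -0.3894, 0.2466]
tool_rot: [0.987, 0.162, -0.0, -0.0]
ft_force: [-0.1, -0.5, 1.6]
gripper_width: 0.0881
grasp_force: 0.0
```

Call:
carry_out(
  fingers=[88,88,88,88,88],
  delta_pos=[
    [5,45,0],
    [5,45,0],
    [5,45,0],
    [5,45,0],
    [5,45,0],
  ],
  turn=[
    [0,0,0],
    [0,0,0],
    [0,0,0],
    [0,0,0],
    [0,0,0],
  ],
)

```text
t: 1.1
eef_pos: [0.3814, -0.164, 0.2466]
tool_rot: [0.987, 0.162, -0.0, -0.0]
ft_force: [-0.1, 0.4, 0.0]
gripper_width: 0.0881
grasp_force: 0.0
```

Call:
carry_out(
  fingers=[88,88,88,88,88],
  delta_pos=[
    [5,45,0],
    [5,45,0],
    [5,45,0],
    [5,45,0],
    [5,45,0],
  ],
  turn=[
    [0,0,0],
    [0,0,0],
    [0,0,0],
    [0,0,0],
    [0,0,0],
  ],
)

```text
t: 1.6
eef_pos: [0.4064, 0.0611, 0.2467]
tool_rot: [0.987, 0.162, -0.0, -0.0]
ft_force: [1.8, -0.5, -0.0]
gripper_width: 0.088
grasp_force: 0.0
```

Call:
carry_out(
  fingers=[88,88,88,88,88],
  delta_pos=[
    [2,45,0],
    [2,45,0],
    [2,45,0],
    [2,45,0],
    [0,0,0],
  ],
  turn=[
    [0,0,0],
    [0,0,0],
    [0,0,0],
    [0,0,0],
    [0,0,0],
  ],
)

```text
t: 2.1
eef_pos: [0.414, 0.2431, 0.2462]
tool_rot: [0.986, 0.165, -0.0, -0.0]
ft_force: [-0.6, -0.3, -0.3]
gripper_width: 0.0882
grasp_force: 0.0
```

Call:
carry_out(
  fingers=[88,88,88,88,88],
  delta_pos=[
    [18,20,0],
    [0,0,-20],
    [0,0,-40],
    [0,0,-40],
    [0,0,0],
  ],
  turn=[
    [0,0,0],
    [0,0,0],
    [0,0,0],
    [0,0,0],
    [0,0,0],
  ],
)

```text
t: 2.6
eef_pos: [0.4306, 0.2578, 0.1429]
tool_rot: [0.987, 0.162, -0.005, 0.001]
ft_force: [0.5, 0.3, -0.0]
gripper_width: 0.088
grasp_force: 0.0
```

```bash
python3 - <<'E'
from h import *
p,d=snap('scene','s1'); P,D=snap('top','t1')
cv2.imwrite('pics/s1c.png',np.hstack([cv2.resize(p[250:370,330:450,::-1],(400,400),interpolation=2),cv2.resize(P[220:340,160:280,::-1],(400,400),interpolation=2)]))
print(ctrl.sense()['eef_pos'],[proj('scene',x) for x in[(.4321,.2629,.125)]])
E
```

```text
[0.43309764 0.25879768 0.14747966] [array([421.86338729, 294.08310993])]
```

View pics/s1c.png

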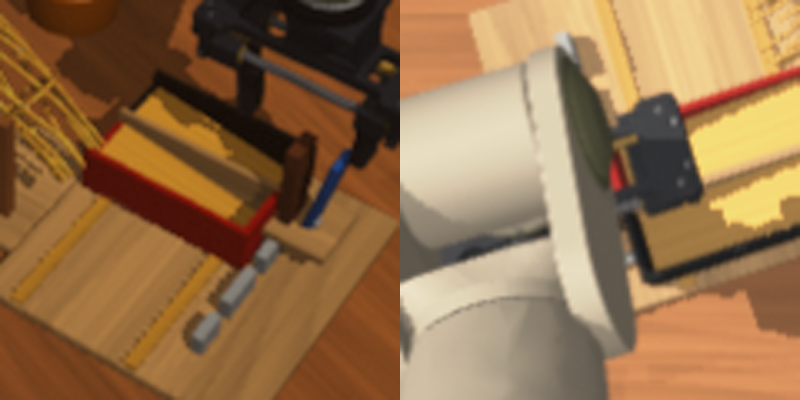

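The crop shows the fingers straddling the brown post (297,175) and the blue lever (330,190). Now lowering and squeezing.

Call:
carry_out(
  fingers=[88,88,88,60,40],
  delta_pos=[
    [-1,4,0],
    [0,0,-30],
    [0,0,-25],
    [0,0,0],
    [0,0,0],
  ],
  turn=[
    [0,0,0],
    [0,0,0],
    [0,0,0],
    [0,0,0],
    [0,0,0],
  ],
)

```text
t: 3.2
eef_pos: [0.4325, 0.2635, 0.0934]
tool_rot: [0.987, 0.162, 0.001, -0.0]
ft_force: [0.0, -0.5, 0.5]
gripper_width: 0.0743
grasp_force: 0.0
```

Call:
carry_out(
  fingers=[30,20,15,12,12],
  delta_pos=[
    [0,0,0],
    [0,0,0],
    [0,0,0],
    [0,0,0],
    [0,0,0],
  ],
  turn=[
    [0,0,0],
    [0,0,0],
    [0,0,0],
    [0,0,0],
    [0,0,0],
  ],
)

```text
t: 3.7
eef_pos: [0.4319, 0.2637, 0.0922]
tool_rot: [0.987, 0.162, 0.0, -0.001]
ft_force: [-3.8, 8.1, 5.9]
gripper_width: 0.0339
grasp_force: 4.0
```

Call:
carry_out(
  fingers=[10,10,10,10,10],
  delta_pos=[
    [0,0,0],
    [0,0,0],
    [0,0,0],
    [0,0,0],
    [0,0,0],
  ],
  turn=[
    [0,0,0],
    [0,0,0],
    [0,0,0],
    [0,0,0],
    [0,0,0],
  ],
)

```text
t: 4.2
eef_pos: [0.4317, 0.2642, 0.0922]
tool_rot: [0.987, 0.162, 0.0, -0.001]
ft_force: [-2.1, 8.4, 5.6]
gripper_width: 0.0214
grasp_force: 30.3
```

Width is 21 mm, so the lever is fully squeezed. Sliding 56 mm.

Call:
carry_out(
  fingers=[10,10,10,10,10],
  delta_pos=[
    [9,3,0],
    [11,4,0],
    [11,3.5,0],
    [11,4,0],
    [11,3.5,0],
  ],
  turn=[
    [0,0,0],
    [0,0,0],
    [0,0,0],
    [0,0,0],
    [0,0,0],
  ],
)

```text
t: 4.7
eef_pos: [0.4846, 0.2823, 0.0922]
tool_rot: [0.987, 0.162, -0.0, -0.001]
ft_force: [-4.1, 7.2, 6.4]
gripper_width: 0.0213
grasp_force: 30.3
```

Call:
carry_out(
  fingers=[10,10,10,10,10],
  delta_pos=[
    [0,0,0],
    [0,0,0],
    [0,0,0],
    [0,0,0],
    [0,0,0],
  ],
  turn=[
    [0,0,0],
    [0,0,0],
    [0,0,0],
    [0,0,0],
    [0,0,0],
  ],
)

```text
t: 5.2
eef_pos: [0.4849, 0.2824, 0.0923]
tool_rot: [0.987, 0.162, 0.001, -0.001]
ft_force: [-0.6, 8.5, 3.6]
gripper_width: 0.0214
grasp_force: 30.3
```

Call:
carry_out(
  fingers=[88,88,88,88,88],
  delta_pos=[
    [0,0,0],
    [0,0,0],
    [0,0,0],
    [0,0,0],
    [0,0,0],
  ],
  turn=[
    [0,0,0],
    [0,0,0],
    [0,0,0],
    [0,0,0],
    [0,0,0],
  ],
)

```text
t: 5.7
eef_pos: [0.4846, 0.2809, 0.0914]
tool_rot: [0.987, 0.162, -0.0, 0.0]
ft_force: [0.9, 1.7, -0.9]
gripper_width: 0.0593
grasp_force: 1.1
```

Call:
carry_out(
  fingers=[88,88,88,88,88],
  delta_pos=[
    [0,0,0],
    [0,0,0],
    [0,0,30],
    [0,0,45],
    [0,0,45],
  ],
  turn=[
    [0,0,0],
    [0,0,0],
    [0,0,0],
    [0,0,0],
    [0,0,0],
  ],
)

```text
t: 6.2
eef_pos: [0.4844, 0.2807, 0.213]
tool_rot: [0.987, 0.162, -0.001, 0.0]
ft_force: [0.2, 0.7, -0.4]
gripper_width: 0.0882
grasp_force: 0.0
```

Call:
carry_out(
  fingers=[88,88,88,88,88],
  delta_pos=[
    [0,-10,40],
    [-15,-45,0],
    [-15,-45,0],
    [-15,-45,0],
    [-15,-45,0],
  ],
  turn=[
    [0,0,0],
    [0,0,0],
    [0,0,0],
    [0,0,0],
    [0,0,0],
  ],
)

```text
t: 6.7
eef_pos: [0.4236, 0.0895, 0.2518]
tool_rot: [0.987, 0.163, -0.0, 0.0]
ft_force: [0.7, -0.3, -0.4]
gripper_width: 0.088
grasp_force: 0.0
```

Call:
carry_out(
  fingers=[88,88,88,88,88],
  delta_pos=[
    [-5,-45,0],
    [0,-45,0],
    [0,-45,0],
    [0,-45,0],
    [0,-45,0],
  ],
  turn=[
    [0,0,0],
    [0,0,0],
    [0,0,0],
    [0,0,0],
    [0,0,0],
  ],
)

```text
t: 7.2
eef_pos: [0.419, -0.1359, 0.2519]
tool_rot: [0.987, 0.162, -0.0, 0.0]
ft_force: [0.2, 0.7, 0.3]
gripper_width: 0.088
grasp_force: 0.0
```

```bash
cat > look.py <<'E'
import sys
from h import *
tag=sys.argv[1]
a=np.radians(18.75); ex=np.array([np.cos(a),np.sin(a)]); ey=np.array([-ex[1],ex[0]])
p,D=snap('top','t'+tag); q,_=snap('scene','s'+tag)
b,g,r=[p[...,i].astype(int) for i in(2,1,0)]
for nm,m in(('blk',(r<75)&(g<75)&(b<75)),('red',(r>110)&(g<70)&(b<70))):
    m=m.copy(); m[:225]=0; m[322:]=0; m[:,:408]=0; m[:,492:]=0
    m=cv2.morphologyEx(m.astype(np.uint8),cv2.MORPH_CLOSE,np.ones((3,3)))
    n,l,st,c=cv2.connectedComponentsWithStats(m)
    for i in range(1,n):
        if st[i,4]<80: continue
        ys,xs=np.where(l==i); W=np.array([atz('top',x,y,.008)[:2] for x,y in zip(xs,ys)])*1000
        R=cv2.minAreaRect(W.astype(np.float32)); print(nm,st[i,4],np.round(R[0],1),np.round(R[1],1),round(R[2],1))
L=[]
for v in range(250,300):
    for u in range(190,240):
        if b[v,u]>r[v,u]+20 and .117<(w:=atd('top',u,v,D))[2]<.14: L.append([w[:2]@ex*1000,w[:2]@ey*1000])
L=np.array(L)
if len(L): print('lever top',len(L),'x',L[:,0].min(),L[:,0].max(),'y',L[:,1].min(),L[:,1].max())
s=ctrl.sense(); print(s['t'],s['eef_pos'],s['tool_rot'],s['q'])
E
python3 look.py 2
```

```text
blk 143 [ 534.3 -271.1] [49.5 28.1] 8.2
blk 254 [ 405.4 -355.5] [35.2 56.8] 65.4
red 227 [ 520.5 -359.7] [54.5 34.1] 2.9
lever top 57 x 534.6160190535536 561.0184391871229 y 134.49905614858838 145.61100051019397
7.3 [ 0.41943886 -0.13831713  0.25154617] [ 9.87194862e-01  1.59517421e-01 -3.67703592e-04  6.01656300e-04] [-5.87038073e-01  1.85715285e-01  1.56570820e+00 -1.40544114e-03
  1.38989102e+00  6.63607257e-01]
```

Red bay is in place and the lever has released. Going for red_1.

Call:
carry_out(
  fingers=[62,62,62,62,62],
  delta_pos=[
    [20,-44,0],
    [20,-44,0],
    [20,-44,0],
    [20,-44,0],
    [21,-45,0],
  ],
  turn=[
    [0,0,-4],
    [0,0,-4],
    [0,0,-4],
    [0,0,-3.5],
    [0,0,0],
  ],
)

```text
t: 7.8
eef_pos: [0.5213, -0.3558, 0.2518]
tool_rot: [1.0, 0.027, -0.0, -0.0]
ft_force: [0.3, 0.4, -0.2]
gripper_width: 0.0617
grasp_force: 0.0
```

Call:
carry_out(
  fingers=[62,62,62,62,62],
  delta_pos=[
    [0,0,-20],
    [0,0,-45],
    [0,0,-45],
    [0,0,-45],
    [0,0,0],
  ],
  turn=[
    [0,0,0],
    [0,0,0],
    [0,0,0],
    [0,0,0],
    [0,0,0],
  ],
)

```text
t: 8.3
eef_pos: [0.5187, -0.3522, 0.0913]
tool_rot: [1.0, 0.028, -0.004, -0.004]
ft_force: [0.3, -0.4, 0.6]
gripper_width: 0.0622
grasp_force: 0.0
```

```bash
python3 look.py 3
```

```text
blk 133 [ 571.5 -310. ] [29.2 51.4] 44.2
blk 196 [ 531.5 -273.9] [55.7 31.7] 7.1
lever top 59 x 533.8359935572125 561.0957644247567 y 113.4504082401905 146.10255497235067
8.4 [ 0.52113713 -0.35467683  0.0978189 ] [ 9.99607382e-01  2.80191827e-02 -3.71088046e-05  7.05324600e-05] [-7.85007847e-01  6.50920909e-01  1.27137261e+00 -1.60691449e-04
  1.21924768e+00  7.29798110e-01]
```

Call:
carry_out(
  fingers=[62,62,62,62,62],
  delta_pos=[
    [-1,-5,-20],
    [0,0,-35],
    [0,0,-25],
    [0,0,-6],
    [0,0,0],
  ],
  turn=[
    [0,0,0],
    [0,0,0],
    [0,0,0],
    [0,0,0],
    [0,0,0],
  ],
)

```text
t: 8.9
eef_pos: [0.5205, -0.3604, 0.0126]
tool_rot: [1.0, 0.028, 0.001, 0.001]
ft_force: [0.3, 0.1, -0.1]
gripper_width: 0.0618
grasp_force: 0.0
```

Call:
carry_out(
  fingers=[30,30,30,30,30],
  delta_pos=[
    [0,0,0],
    [0,0,0],
    [0,0,0],
    [0,0,0],
    [0,0,0],
  ],
  turn=[
    [0,0,0],
    [0,0,0],
    [0,0,0],
    [0,0,0],
    [0,0,0],
  ],
)

```text
t: 9.4
eef_pos: [0.5201, -0.3601, 0.0118]
tool_rot: [1.0, 0.028, 0.001, 0.001]
ft_force: [-0.9, 0.7, 6.6]
gripper_width: 0.0374
grasp_force: 30.0
```

Call:
carry_out(
  fingers=[30,30,30,30,30],
  delta_pos=[
    [0,0,20],
    [0,0,45],
    [0,0,45],
    [0,0,45],
    [0,0,45],
  ],
  turn=[
    [0,0,0],
    [0,0,-8.3],
    [0,0,-8.3],
    [0,0,-8.3],
    [0,0,-8.3],
  ],
)

```text
t: 9.9
eef_pos: [0.5194, -0.3595, 0.2128]
tool_rot: [0.965, -0.262, -0.0, -0.0]
ft_force: [1.0, -0.5, 0.6]
gripper_width: 0.0371
grasp_force: 30.0
```

Call:
carry_out(
  fingers=[30,30,30,30,30],
  delta_pos=[
    [22,22,32],
    [22,22,32],
    [22,22,32],
    [22,22,32],
    [22,22,32],
  ],
  turn=[
    [0,0,-8.3],
    [0,0,-8.3],
    [0,0,-8.3],
    [0,0,-8.3],
    [0,0,-8],
  ],
)

```text
t: 10.4
eef_pos: [0.6301, -0.2486, 0.3723]
tool_rot: [0.811, -0.585, -0.0, 0.0]
ft_force: [1.3, 0.1, 0.1]
gripper_width: 0.037
grasp_force: 30.0
```

Call:
carry_out(
  fingers=[30,30,30,30,30],
  delta_pos=[
    [5,30,0],
    [5,30,0],
    [5,30,0],
    [5,30,0],
    [0,0,0],
  ],
  turn=[
    [0,0,0],
    [0,0,0],
    [0,0,0],
    [0,0,0],
    [0,0,0],
  ],
)

```text
t: 10.9
eef_pos: [0.65, -0.1263, 0.3711]
tool_rot: [0.814, -0.58, -0.0, -0.0]
ft_force: [0.9, -0.6, -0.0]
gripper_width: 0.0373
grasp_force: 30.0
```

```bash
python3 look.py 4
```

```text
blk 197 [ 531.7 -275.2] [55.7 34.3] 7.1
blk 223 [ 405.8 -355.6] [34.3 56.1] 66.8
red 205 [ 423.9 -267.9] [29.6 54.6] 71.4
lever top 57 x 534.6030569941217 560.41384429414 y 133.57523095593427 146.45383880302194
11.0 [ 0.64969144 -0.12956737  0.37075153] [ 8.13299632e-01 -5.81845071e-01 -3.03680897e-05  1.43909932e-04] [-3.75054140e-01  5.65009130e-01  6.40522306e-01 -2.83058172e-04
  1.93619019e+00  2.43763204e+00]
```

Call:
carry_out(
  fingers=[30,30,30,30,30],
  delta_pos=[
    [4,1,-16],
    [0,0,-25],
    [0,0,-10],
    [0,0,0],
    [0,0,0],
  ],
  turn=[
    [0,0,0],
    [0,0,0],
    [0,0,0],
    [0,0,0],
    [0,0,0],
  ],
)

```text
t: 11.5
eef_pos: [0.6538, -0.1295, 0.3207]
tool_rot: [0.813, -0.583, 0.001, -0.0]
ft_force: [-0.1, -0.5, -0.3]
gripper_width: 0.0375
grasp_force: 30.0
```

```bash
python3 - <<'E'
from h import *
P,D=snap('top','t5'); p,_=snap('scene','s5')
cv2.imwrite('pics/s5c.png',np.hstack([cv2.resize(p[150:270,210:330,::-1],(400,400),interpolation=2),cv2.resize(P[110:230,320:440,::-1],(400,400),interpolation=2)]))
print(ctrl.sense()['eef_pos'])
E
```

```text
[ 0.65389549 -0.12921159  0.32107512]
```

View pics/s5c.png

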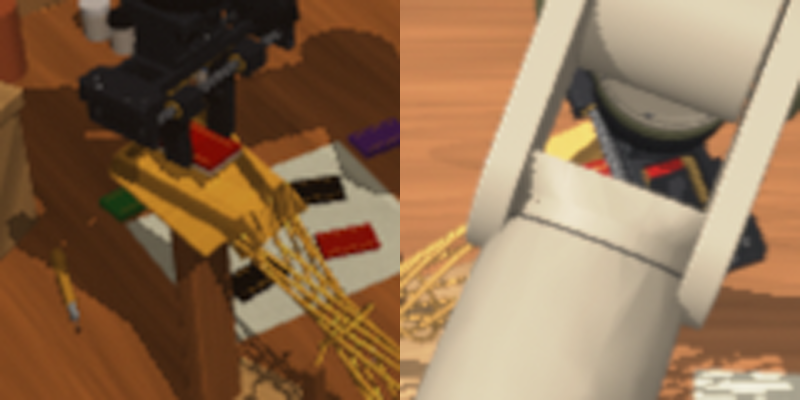

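The red plaque (210,145 in the left crop) is held level over the sheet, centred between the cheeks and pointing down the chute. Releasing it.

Call:
carry_out(
  fingers=[50,50,50,50,50],
  delta_pos=[
    [0,0,0],
    [0,0,0],
    [0,0,0],
    [0,0,0],
    [0,0,0],
  ],
  turn=[
    [0,0,0],
    [0,0,0],
    [0,0,0],
    [0,0,0],
    [0,0,0],
  ],
)

```text
t: 12.1
eef_pos: [0.6537, -0.1288, 0.3198]
tool_rot: [0.813, -0.582, 0.0, -0.0]
ft_force: [0.1, 0.0, -0.5]
gripper_width: 0.0498
grasp_force: 0.0
```

Call:
carry_out(
  fingers=[50,50,50,50,50],
  delta_pos=[
    [0,0,30],
    [0,0,20],
    [0,0,0],
    [0,0,0],
    [0,0,0],
  ],
  turn=[
    [0,0,0],
    [0,0,0],
    [0,0,0],
    [0,0,0],
    [0,0,0],
  ],
)

```text
t: 12.6
eef_pos: [0.6536, -0.1288, 0.3681]
tool_rot: [0.813, -0.582, -0.001, 0.0]
ft_force: [1.0, -0.6, -0.5]
gripper_width: 0.0499
grasp_force: 0.0
```

```bash
python3 look.py 6; python3 - <<'E'
import cv2,numpy as np
p=cv2.imread('pics/s6.png');P=cv2.imread('pics/t6.png')
cv2.imwrite('pics/s6c.png',np.hstack([cv2.resize(p[180:360,230:440],(467,400),interpolation=2),cv2.resize(P[180:310,180:288],(332,400),interpolation=2)]))
E
```

```text
blk 197 [ 531.7 -275.2] [55.7 34.3] 7.1
blk 222 [ 405.8 -355.6] [34.3 56.1] 66.8
red 205 [ 423.9 -267.9] [29.6 54.6] 71.4
lever top 58 x 534.8467536440552 560.2019371015988 y 134.5887418307341 145.25732305292888
12.7 [ 0.65360611 -0.12880118  0.36844257] [ 8.13026456e-01 -5.82225648e-01 -1.09510611e-03  2.77384300e-04] [-3.71877935e-01  5.74493508e-01  6.29835289e-01  3.65533499e-06
  1.93952323e+00  2.44184762e+00]
```

View pics/s6c.png

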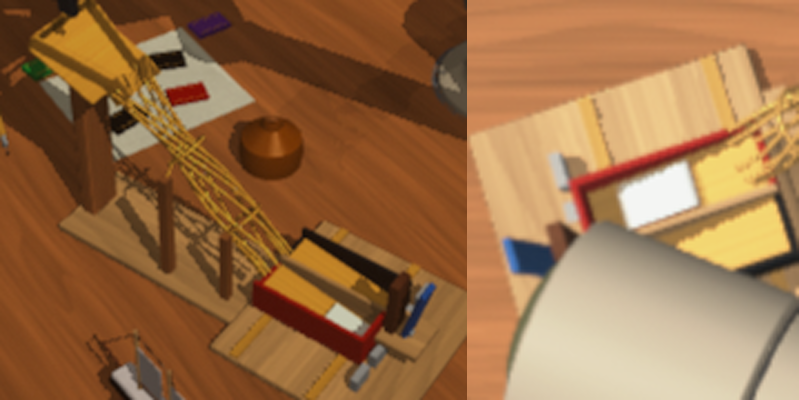

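The first plaque lies white side up in the red bay, at about (657,195) in the crop. Next is red_2.

Call:
carry_out(
  fingers=[58,58,58,58,58],
  delta_pos=[
    [-46,-28,0],
    [-46,-28,0],
    [-46,-28,0],
    [-46,-28,0],
    [-46,-27,0],
  ],
  turn=[
    [0,0,0],
    [0,0,8.5],
    [0,0,8.5],
    [0,0,8.5],
    [0,0,8.5],
  ],
)

```text
t: 13.2
eef_pos: [0.4454, -0.2546, 0.3693]
tool_rot: [0.944, -0.329, -0.0, -0.0]
ft_force: [0.8, -0.0, 1.0]
gripper_width: 0.0578
grasp_force: 0.0
```

Call:
carry_out(
  fingers=[58,58,58,58,58],
  delta_pos=[
    [0,0,-45],
    [0,0,-45],
    [0,0,-45],
    [0,0,-45],
    [0,0,-45],
  ],
  turn=[
    [0,0,8.5],
    [0,0,8.5],
    [0,0,1.7],
    [0,0,0],
    [0,0,0],
  ],
)

```text
t: 13.7
eef_pos: [0.4468, -0.2537, 0.143]
tool_rot: [0.985, -0.174, -0.0, -0.0]
ft_force: [0.2, -0.6, -0.8]
gripper_width: 0.0585
grasp_force: 0.0
```

Call:
carry_out(
  fingers=[58,58,58,58,58],
  delta_pos=[
    [0,0,-30],
    [0,0,0],
    [0,0,0],
    [0,0,0],
    [0,0,0],
  ],
  turn=[
    [0,0,0],
    [0,0,0],
    [0,0,0],
    [0,0,0],
    [0,0,0],
  ],
)

```text
t: 14.2
eef_pos: [0.4479, -0.2546, 0.1165]
tool_rot: [0.985, -0.174, 0.001, 0.001]
ft_force: [-0.2, 0.1, -0.4]
gripper_width: 0.0581
grasp_force: 0.0
```

```bash
python3 look.py 7
```

```text
blk 230 [ 507.5 -226.6] [38.9 65.4] 88.6
lever top 60 x 534.6162922003999 560.5714436132158 y 134.52235764899189 145.55919296114908
14.3 [ 0.44769987 -0.25438871  0.1159808 ] [ 9.84811760e-01 -1.73622065e-01  9.13081266e-04  5.84683158e-04] [-7.46937724e-01  4.58227810e-01  1.59402924e+00  7.04518280e-06
  1.08716714e+00  1.17286836e+00]
```

Call:
carry_out(
  fingers=[58,58,58,58,58],
  delta_pos=[
    [-24,-13.5,0],
    [0,0,-30],
    [0,0,-40],
    [0,0,-25],
    [0,0,-10],
  ],
  turn=[
    [0,0,1.6],
    [0,0,0],
    [0,0,0],
    [0,0,0],
    [0,0,0],
  ],
)

```text
t: 14.8
eef_pos: [0.4229, -0.2672, 0.0084]
tool_rot: [0.987, -0.16, -0.001, -0.001]
ft_force: [0.3, 0.6, 3.1]
gripper_width: 0.0584
grasp_force: 1.6
```

Call:
carry_out(
  fingers=[58,30,30,30,30],
  delta_pos=[
    [0,0,0],
    [0,0,0],
    [0,0,0],
    [0,0,0],
    [0,0,0],
  ],
  turn=[
    [0,0,0],
    [0,0,0],
    [0,0,0],
    [0,0,0],
    [0,0,0],
  ],
)

```text
t: 15.3
eef_pos: [0.4237, -0.2679, 0.0106]
tool_rot: [0.987, -0.16, 0.001, 0.0]
ft_force: [-0.4, 0.6, 5.0]
gripper_width: 0.0373
grasp_force: 30.0
```

Call:
carry_out(
  fingers=[30,30,30,30,30],
  delta_pos=[
    [0,0,20],
    [0,0,45],
    [0,0,45],
    [0,0,45],
    [0,0,45],
  ],
  turn=[
    [0,0,0],
    [0,0,0],
    [0,0,-8],
    [0,0,-8],
    [0,0,-8],
  ],
)

```text
t: 15.8
eef_pos: [0.423, -0.2673, 0.2119]
tool_rot: [0.931, -0.364, 0.0, 0.0]
ft_force: [1.1, -0.0, -0.8]
gripper_width: 0.0372
grasp_force: 30.0
```

Call:
carry_out(
  fingers=[30,30,30,30,30],
  delta_pos=[
    [22,0,32],
    [22,0,32],
    [22,0,32],
    [22,0,32],
    [22,0,32],
  ],
  turn=[
    [0,0,-8],
    [0,0,-8],
    [0,0,-8],
    [0,0,-5],
    [0,0,0],
  ],
)

```text
t: 16.3
eef_pos: [0.5338, -0.2672, 0.3713]
tool_rot: [0.811, -0.585, -0.0, 0.0]
ft_force: [0.5, -0.3, -0.6]
gripper_width: 0.0374
grasp_force: 30.0
```

Call:
carry_out(
  fingers=[30,30,30,30,30],
  delta_pos=[
    [30,35,0],
    [30,35,0],
    [30,35,0],
    [30,34,0],
    [0,0,0],
  ],
  turn=[
    [0,0,0],
    [0,0,0],
    [0,0,0],
    [0,0,0],
    [0,0,0],
  ],
)

```text
t: 16.8
eef_pos: [0.6556, -0.1243, 0.3684]
tool_rot: [0.814, -0.581, -0.001, -0.0]
ft_force: [-0.1, 0.2, 0.1]
gripper_width: 0.0375
grasp_force: 30.0
```

```bash
python3 look.py 8
```

```text
blk 197 [ 531.7 -275.2] [55.7 34.3] 7.1
blk 225 [ 405.8 -355.6] [34.3 56.1] 66.8
lever top 61 x 534.5126459806711 561.7501893172742 y 134.42393440585792 145.49224065520343
16.9 [ 0.65364591 -0.12793154  0.36918524] [ 8.12538759e-01 -5.82906886e-01 -5.05100586e-04  2.68584666e-04] [-3.70519503e-01  5.73707528e-01  6.29211075e-01 -2.87941165e-04
  1.93978621e+00  2.44477666e+00]
```

Call:
carry_out(
  fingers=[30,30,30,30,30],
  delta_pos=[
    [0,-0.5,-15],
    [0,0,-25],
    [0,0,-9],
    [0,0,0],
    [0,0,0],
  ],
  turn=[
    [0,0,0],
    [0,0,0],
    [0,0,0],
    [0,0,0],
    [0,0,0],
  ],
)

```text
t: 17.4
eef_pos: [0.6532, -0.1298, 0.3221]
tool_rot: [0.812, -0.584, 0.001, -0.0]
ft_force: [0.0, 0.3, -0.6]
gripper_width: 0.037
grasp_force: 30.0
```

Call:
carry_out(
  fingers=[50,50,50,50,50],
  delta_pos=[
    [0,0,0],
    [0,0,0],
    [0,0,0],
    [0,0,0],
    [0,0,0],
  ],
  turn=[
    [0,0,0],
    [0,0,0],
    [0,0,0],
    [0,0,0],
    [0,0,0],
  ],
)

```text
t: 17.9
eef_pos: [0.6534, -0.1291, 0.321]
tool_rot: [0.812, -0.584, 0.0, -0.0]
ft_force: [-0.1, 0.1, 0.6]
gripper_width: 0.0502
grasp_force: 0.0
```

Call:
carry_out(
  fingers=[50,50,50,50,50],
  delta_pos=[
    [0,0,30],
    [0,0,20],
    [0,0,0],
    [0,0,0],
    [0,0,0],
  ],
  turn=[
    [0,0,0],
    [0,0,0],
    [0,0,0],
    [0,0,0],
    [0,0,0],
  ],
)

```text
t: 18.4
eef_pos: [0.6532, -0.129, 0.3692]
tool_rot: [0.812, -0.584, -0.001, 0.0]
ft_force: [0.2, -0.9, -0.2]
gripper_width: 0.0501
grasp_force: 0.0
```

```bash
python3 look.py 9; python3 - <<'E'
import cv2,numpy as np
p=cv2.imread('pics/s9.png');P=cv2.imread('pics/t9.png')
cv2.imwrite('pics/s9c.png',np.hstack([cv2.resize(p[180:360,230:440],(467,400),interpolation=2),cv2.resize(P[180:310,180:288],(332,400),interpolation=2)]))
E
```

```text
blk 197 [ 531.7 -275.2] [55.7 34.3] 7.1
blk 223 [ 405.8 -355.6] [34.3 56.1] 66.8
lever top 56 x 534.492481072079 560.7064624338726 y 134.8097126159547 145.27636900997737
18.5 [ 0.65327115 -0.12911495  0.36956268] [ 8.12072572e-01 -5.83555366e-01 -1.09323193e-03  2.80173825e-04] [-3.72508076e-01  5.74071460e-01  6.27521225e-01 -6.98610085e-07
  1.94225709e+00  2.44448886e+00]
```

View pics/s9c.png

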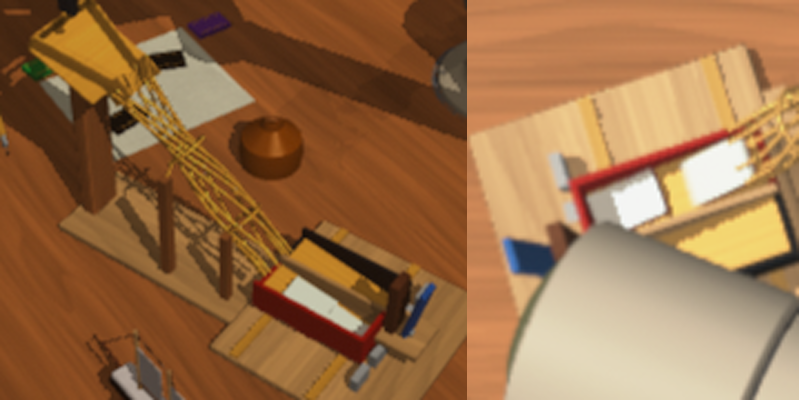

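Both reds are in the red bay, white side up (at about (638,200) and (715,170) in the crop). Now sliding the tray to the black bay.

Call:
carry_out(
  fingers=[60,70,88,88,88],
  delta_pos=[
    [-17,41,10],
    [-17,41,0],
    [-17,41,0],
    [-17,41,0],
    [-17,41,0],
  ],
  turn=[
    [0,0,8.2],
    [0,0,8.2],
    [0,0,8.2],
    [0,0,8.2],
    [0,0,8.2],
  ],
)

```text
t: 19.0
eef_pos: [0.5673, 0.0774, 0.3803]
tool_rot: [0.966, -0.259, -0.0, 0.0]
ft_force: [0.6, 0.5, -0.4]
gripper_width: 0.0868
grasp_force: 0.0
```

Call:
carry_out(
  fingers=[88,88,88,88,88],
  delta_pos=[
    [-17,41,0],
    [-17,41,0],
    [-17,41,0],
    [-17,41,0],
    [-16,41,0],
  ],
  turn=[
    [0,0,8.2],
    [0,0,8.2],
    [0,0,8.2],
    [0,0,8.2],
    [0,0,8.2],
  ],
)

```text
t: 19.5
eef_pos: [0.4832, 0.2823, 0.3804]
tool_rot: [0.995, 0.095, -0.0, 0.0]
ft_force: [0.8, 0.2, 0.1]
gripper_width: 0.0879
grasp_force: 0.0
```

Call:
carry_out(
  fingers=[88,88,88,88,88],
  delta_pos=[
    [0,0,-40],
    [0,0,-45],
    [0,0,-45],
    [0,0,-45],
    [0,0,0],
  ],
  turn=[
    [0,0,8],
    [0,0,0],
    [0,0,0],
    [0,0,0],
    [0,0,0],
  ],
)

```text
t: 20.0
eef_pos: [0.4818, 0.28, 0.2005]
tool_rot: [0.987, 0.162, -0.006, 0.001]
ft_force: [-0.0, -0.5, -0.6]
gripper_width: 0.0879
grasp_force: 0.0
```

```bash
python3 look.py 10
```

```text
blk 194 [ 531.8 -275.4] [55.4 34.3] 6.6
blk 215 [ 406.1 -355. ] [33.1 56. ] 66.3
20.1 [0.48469023 0.28094341 0.20680025] [ 9.86858243e-01  1.61588390e-01  3.46640603e-05 -9.40930416e-06] [3.14001500e-01 4.29781130e-01 1.33743165e+00 8.28501335e-06
 1.37430850e+00 1.56019624e+00]
```

Call:
carry_out(
  fingers=[88,88,88,88,88],
  delta_pos=[
    [0,1.5,-25],
    [0,0,-45],
    [0,0,-35],
    [0,0,-10],
    [0,0,0],
  ],
  turn=[
    [0,0,0],
    [0,0,0],
    [0,0,0],
    [0,0,0],
    [0,0,0],
  ],
)

```text
t: 20.6
eef_pos: [0.4853, 0.2826, 0.092]
tool_rot: [0.987, 0.162, 0.001, -0.0]
ft_force: [0.1, 0.2, 1.3]
gripper_width: 0.0879
grasp_force: 0.0
```

Call:
carry_out(
  fingers=[60,40,30,20,15],
  delta_pos=[
    [0,0,0],
    [0,0,0],
    [0,0,0],
    [0,0,0],
    [0,0,0],
  ],
  turn=[
    [0,0,0],
    [0,0,0],
    [0,0,0],
    [0,0,0],
    [0,0,0],
  ],
)

```text
t: 21.1
eef_pos: [0.4845, 0.2827, 0.0915]
tool_rot: [0.987, 0.162, 0.001, -0.0]
ft_force: [0.6, 2.9, 1.2]
gripper_width: 0.0505
grasp_force: 1.4
```

Call:
carry_out(
  fingers=[10,10,10,10,10],
  delta_pos=[
    [0,0,0],
    [0,0,0],
    [0,0,0],
    [0,0,0],
    [0,0,0],
  ],
  turn=[
    [0,0,0],
    [0,0,0],
    [0,0,0],
    [0,0,0],
    [0,0,0],
  ],
)

```text
t: 21.6
eef_pos: [0.4845, 0.2825, 0.0912]
tool_rot: [0.987, 0.162, 0.0, -0.0]
ft_force: [-0.7, 1.6, 5.2]
gripper_width: 0.0216
grasp_force: 30.2
```

Call:
carry_out(
  fingers=[10,10,10,10,10],
  delta_pos=[
    [0,0,0],
    [0,0,0],
    [0,0,0],
    [0,0,0],
    [0,0,0],
  ],
  turn=[
    [0,0,0],
    [0,0,0],
    [0,0,0],
    [0,0,0],
    [0,0,0],
  ],
)

```text
t: 22.1
eef_pos: [0.4845, 0.2824, 0.0912]
tool_rot: [0.987, 0.162, 0.0, -0.0]
ft_force: [-1.0, 2.7, 5.3]
gripper_width: 0.0221
grasp_force: 30.2
```

Call:
carry_out(
  fingers=[10,10,10,10,10],
  delta_pos=[
    [9,3,0],
    [11,4,0],
    [11,3.5,0],
    [11,4,0],
    [11,3.5,0],
  ],
  turn=[
    [0,0,0],
    [0,0,0],
    [0,0,0],
    [0,0,0],
    [0,0,0],
  ],
)

```text
t: 22.6
eef_pos: [0.5376, 0.3006, 0.0912]
tool_rot: [0.987, 0.162, -0.0, -0.0]
ft_force: [-2.4, 3.3, 6.3]
gripper_width: 0.0216
grasp_force: 30.2
```

Call:
carry_out(
  fingers=[10,10,10,10,10],
  delta_pos=[
    [0,0,0],
    [0,0,0],
    [0,0,0],
    [0,0,0],
    [0,0,0],
  ],
  turn=[
    [0,0,0],
    [0,0,0],
    [0,0,0],
    [0,0,0],
    [0,0,0],
  ],
)

```text
t: 23.1
eef_pos: [0.5375, 0.3006, 0.0912]
tool_rot: [0.987, 0.162, 0.001, -0.0]
ft_force: [0.7, 4.2, 5.8]
gripper_width: 0.0217
grasp_force: 30.2
```

Call:
carry_out(
  fingers=[88,88,88,88,88],
  delta_pos=[
    [0,0,0],
    [0,0,0],
    [0,0,0],
    [0,0,0],
    [0,0,0],
  ],
  turn=[
    [0,0,0],
    [0,0,0],
    [0,0,0],
    [0,0,0],
    [0,0,0],
  ],
)

```text
t: 23.6
eef_pos: [0.537, 0.2999, 0.0902]
tool_rot: [0.987, 0.162, -0.001, 0.0]
ft_force: [-0.6, 1.7, -2.9]
gripper_width: 0.0599
grasp_force: 1.1
```

Call:
carry_out(
  fingers=[88,88,88,88,88],
  delta_pos=[
    [0,0,0],
    [0,0,30],
    [0,0,45],
    [0,0,45],
    [0,0,40],
  ],
  turn=[
    [0,0,0],
    [0,0,0],
    [0,0,0],
    [0,0,0],
    [0,0,0],
  ],
)

```text
t: 24.1
eef_pos: [0.5373, 0.2998, 0.2531]
tool_rot: [0.987, 0.161, 0.0, 0.0]
ft_force: [0.7, -0.4, -0.1]
gripper_width: 0.0885
grasp_force: 0.0
```

Call:
carry_out(
  fingers=[88,88,88,88,88],
  delta_pos=[
    [-23,-44,0],
    [-23,-44,0],
    [-23,-44,0],
    [-23,-44,0],
    [-23,-44,0],
  ],
  turn=[
    [0,0,0],
    [0,0,0],
    [0,0,0],
    [0,0,0],
    [0,0,0],
  ],
)

```text
t: 24.6
eef_pos: [0.4209, 0.0787, 0.2508]
tool_rot: [0.987, 0.162, -0.0, 0.0]
ft_force: [0.0, -1.0, -0.2]
gripper_width: 0.088
grasp_force: 0.0
```

Call:
carry_out(
  fingers=[60,60,60,60,60],
  delta_pos=[
    [0,-46,0],
    [0,-46,0],
    [0,-46,0],
    [0,-46,0],
    [0,0,0],
  ],
  turn=[
    [0,0,0],
    [0,0,0],
    [0,0,0],
    [0,0,0],
    [0,0,0],
  ],
)

```text
t: 25.1
eef_pos: [0.422, -0.1083, 0.2507]
tool_rot: [0.987, 0.159, -0.0, 0.001]
ft_force: [-0.0, -0.9, 0.1]
gripper_width: 0.0601
grasp_force: 0.0
```

```bash
python3 look.py 11
```

```text
blk 180 [ 531.7 -275.1] [58.  26.7] 15.5
blk 295 [ 405.6 -354.8] [36.2 57.1] 66.5
25.2 [ 0.42190723 -0.10430077  0.25066038] [ 9.87060691e-01  1.60346295e-01 -4.63877996e-04 -2.07890694e-04] [-5.15970008e-01  1.74216795e-01  1.58331279e+00 -2.61628348e-04
  1.38504668e+00  7.32791768e-01]
```

```bash
python3 - <<'E'
from h import *
p=cv2.imread('pics/t9.png')
for (u0,u1,v0,v1) in((420,450,232,264),(452,485,278,315)):
    g=cv2.resize(p[v0:v1,u0:u1].min(2),None,fx=6,fy=6,interpolation=cv2.INTER_CUBIC)
    m=(g<95).astype(np.uint8); n,l,st,c=cv2.connectedComponentsWithStats(m); i=1+np.argmax(st[1:,4])
    ys,xs=np.where(l==i); W=np.array([atz('top',u0+(x-2.5)/6,v0+(y-2.5)/6,.008)[:2] for x,y in zip(xs,ys)])*1000
    w,V=np.linalg.eigh(np.cov(W.T)); print(cv2.minAreaRect(W.astype(np.float32)),W.mean(0),np.sqrt(12*w),np.degrees(np.arctan2(V[1,1],V[0,1])))
E
```

```text
((531.5260009765625, -274.71051025390625), (59.07405471801758, 38.04501724243164), 9.123991012573242) [ 531.40194386 -274.57537214] [37.35058667 57.98418781] -170.35274450304968
((405.86492919921875, -355.522705078125), (38.417232513427734, 58.73765563964844), 67.0992660522461) [ 405.81319277 -355.46961589] [37.71098721 58.0037393 ] 156.67052405574498
```

Call:
carry_out(
  fingers=[60,60,60,60,60],
  delta_pos=[
    [10,-45,0],
    [30,-45,0],
    [35,-45,0],
    [34.5,-35,0],
    [0,0,-30],
  ],
  turn=[
    [0,0,-3],
    [0,0,-3],
    [0,0,-3],
    [0,0,0],
    [0,0,0],
  ],
)

```text
t: 25.7
eef_pos: [0.5301, -0.2682, 0.2233]
tool_rot: [0.996, 0.084, 0.004, 0.004]
ft_force: [-0.6, 0.3, -1.4]
gripper_width: 0.06
grasp_force: 0.0
```

Call:
carry_out(
  fingers=[60,60,60,60,60],
  delta_pos=[
    [0,0,-45],
    [0,0,-45],
    [0,0,-30],
    [0,0,0],
    [0,0,0],
  ],
  turn=[
    [0,0,0],
    [0,0,0],
    [0,0,0],
    [0,0,0],
    [0,0,0],
  ],
)

```text
t: 26.2
eef_pos: [0.526, -0.2638, 0.1019]
tool_rot: [0.996, 0.084, 0.0, 0.0]
ft_force: [-0.0, 0.3, 0.4]
gripper_width: 0.0604
grasp_force: 0.0
```

```bash
python3 look.py 12
```

```text
blk 217 [ 405.8 -355.6] [34.3 56.1] 66.8
26.3 [ 0.52634985 -0.26461963  0.10307293] [0.99644982 0.0841694  0.00130376 0.00124908] [-6.66616253e-01  5.81928628e-01  1.39657050e+00 -5.15893447e-05
  1.15948274e+00  7.35662134e-01]
```

Call:
carry_out(
  fingers=[60,60,60,60,60],
  delta_pos=[
    [5,-10,0],
    [0,0,-35],
    [0,0,-35],
    [0,0,-22],
    [0,0,0],
  ],
  turn=[
    [0,0,0],
    [0,0,0],
    [0,0,0],
    [0,0,0],
    [0,0,0],
  ],
)

```text
t: 26.8
eef_pos: [0.5309, -0.2756, 0.0096]
tool_rot: [0.997, 0.084, 0.0, 0.001]
ft_force: [-0.1, -0.4, 0.4]
gripper_width: 0.06
grasp_force: 0.0
```

Call:
carry_out(
  fingers=[30,30,30,30,30],
  delta_pos=[
    [0,0,0],
    [0,0,0],
    [0,0,0],
    [0,0,0],
    [0,0,0],
  ],
  turn=[
    [0,0,0],
    [0,0,0],
    [0,0,0],
    [0,0,0],
    [0,0,0],
  ],
)

```text
t: 27.3
eef_pos: [0.5306, -0.2751, 0.0094]
tool_rot: [0.996, 0.084, 0.0, 0.001]
ft_force: [0.2, -1.3, 3.4]
gripper_width: 0.0376
grasp_force: 30.0
```

Call:
carry_out(
  fingers=[30,30,30,30,30],
  delta_pos=[
    [0,0,20],
    [0,0,45],
    [0,0,45],
    [0,0,45],
    [0,0,45],
  ],
  turn=[
    [0,0,0],
    [0,0,-8],
    [0,0,-8],
    [0,0,-8],
    [0,0,-8],
  ],
)

```text
t: 27.8
eef_pos: [0.5299, -0.2743, 0.2107]
tool_rot: [0.98, -0.197, -0.0, -0.0]
ft_force: [1.1, -0.5, 0.0]
gripper_width: 0.0373
grasp_force: 30.0
```

Call:
carry_out(
  fingers=[30,30,30,30,30],
  delta_pos=[
    [5,0,32],
    [5,0,32],
    [5,0,32],
    [5,0,32],
    [5,0,32],
  ],
  turn=[
    [0,0,-8.2],
    [0,0,-8.2],
    [0,0,-8.2],
    [0,0,-8.2],
    [0,0,-8.2],
  ],
)

```text
t: 28.3
eef_pos: [0.5552, -0.2744, 0.3701]
tool_rot: [0.849, -0.528, -0.0, -0.0]
ft_force: [0.4, 0.4, -0.8]
gripper_width: 0.0377
grasp_force: 30.0
```

Call:
carry_out(
  fingers=[30,30,30,30,30],
  delta_pos=[
    [25,36.5,0],
    [25,36.5,0],
    [25,36.5,0],
    [24,36.5,0],
    [0,0,0],
  ],
  turn=[
    [0,0,-8],
    [0,0,0],
    [0,0,0],
    [0,0,0],
    [0,0,0],
  ],
)

```text
t: 28.8
eef_pos: [0.6562, -0.1241, 0.3677]
tool_rot: [0.814, -0.581, -0.001, -0.0]
ft_force: [-0.2, 0.1, -1.4]
gripper_width: 0.0374
grasp_force: 30.0
```

```bash
python3 look.py 13;  python3 - <<'E'
import cv2,numpy as np
p=cv2.imread('pics/s13.png');P=cv2.imread('pics/t13.png')
cv2.imwrite('pics/s13c.png',np.hstack([cv2.resize(p[150:360,230:440],(400,400),interpolation=2),cv2.resize(P[180:310,180:310],(400,400),interpolation=2)]))
E
```

```text
blk 223 [ 405.8 -355.6] [34.3 56.1] 66.8
28.9 [ 0.65454794 -0.12794842  0.36822045] [ 8.12557042e-01 -5.82881389e-01 -5.38525703e-04  2.21632035e-04] [-3.70085782e-01  5.75649215e-01  6.28361424e-01 -1.72010033e-04
  1.93873560e+00  2.44518956e+00]
```

View pics/s13c.png

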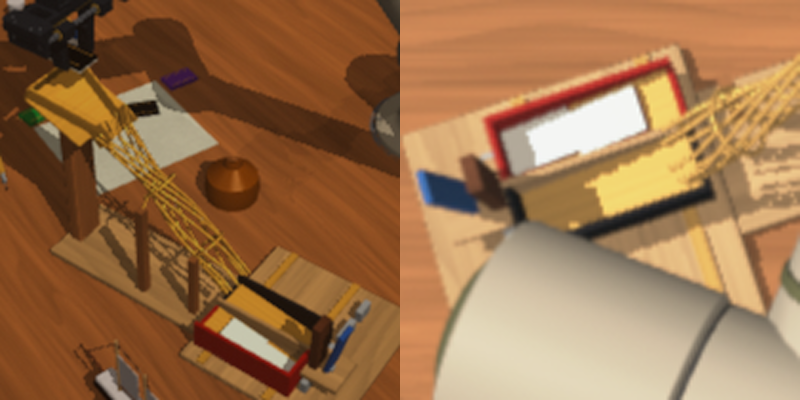

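The black bay is now under the exit, with both reds white side up in theirs. Dropping the first black.

Call:
carry_out(
  fingers=[30,30,30,30,30],
  delta_pos=[
    [-0.5,-0.5,-15],
    [0,0,-25],
    [0,0,-10],
    [0,0,0],
    [0,0,0],
  ],
  turn=[
    [0,0,0],
    [0,0,0],
    [0,0,0],
    [0,0,0],
    [0,0,0],
  ],
)

```text
t: 29.4
eef_pos: [0.6537, -0.1299, 0.32]
tool_rot: [0.812, -0.584, 0.001, -0.0]
ft_force: [-0.4, -0.6, -0.5]
gripper_width: 0.0376
grasp_force: 30.0
```

Call:
carry_out(
  fingers=[50,50,50,50,50],
  delta_pos=[
    [0,0,0],
    [0,0,0],
    [0,0,0],
    [0,0,0],
    [0,0,0],
  ],
  turn=[
    [0,0,0],
    [0,0,0],
    [0,0,0],
    [0,0,0],
    [0,0,0],
  ],
)

```text
t: 29.9
eef_pos: [0.6538, -0.1292, 0.319]
tool_rot: [0.812, -0.584, 0.0, -0.0]
ft_force: [-0.0, 0.0, 0.1]
gripper_width: 0.0499
grasp_force: 0.0
```

Call:
carry_out(
  fingers=[50,50,50,50,50],
  delta_pos=[
    [0,0,30],
    [0,0,20],
    [0,0,0],
    [0,0,0],
    [0,0,0],
  ],
  turn=[
    [0,0,0],
    [0,0,0],
    [0,0,0],
    [0,0,0],
    [0,0,0],
  ],
)

```text
t: 30.4
eef_pos: [0.6537, -0.1291, 0.3672]
tool_rot: [0.812, -0.584, -0.001, 0.0]
ft_force: [-0.3, 0.3, -0.0]
gripper_width: 0.0502
grasp_force: 0.0
```

```bash
python3 look.py 14
```

```text
blk 225 [ 405.8 -355.6] [34.3 56.1] 66.8
30.5 [ 0.65369881 -0.12918389  0.36758912] [ 8.12062031e-01 -5.83570097e-01 -1.05706338e-03  2.87879534e-04] [-3.72356674e-01  5.74691014e-01  6.31821273e-01 -3.55052919e-05
  1.93727124e+00  2.44466405e+00]
```

```bash
python3 - <<'E'
from h import *
p=cv2.imread('pics/t14.png').astype(int); b,g,r=p[...,0],p[...,1],p[...,2]
m=(b>g+40)&(r>g+20); m[:300]=0
ys,xs=np.where(m); k=(xs>440)&(xs<520); W=np.array([atz('top',x,y,.008)[:2] for x,y in zip(xs[k],ys[k])])*1000; print(len(W),W.min(0),W.max(0))
E
```

```text
268 [ 267.58272966 -411.05025605] [ 324.99966659 -373.05073451]
```

Call:
carry_out(
  fingers=[56,56,56,56,56],
  delta_pos=[
    [-32,-30,0],
    [-32,-30,0],
    [-32,-30,0],
    [-32,-30,0],
    [-32,-30,0],
  ],
  turn=[
    [0,0,0],
    [0,0,8],
    [0,0,8],
    [0,0,8],
    [0,0,8],
  ],
)

```text
t: 31.0
eef_pos: [0.4922, -0.28, 0.3683]
tool_rot: [0.942, -0.334, -0.0, -0.0]
ft_force: [0.6, -0.0, -0.1]
gripper_width: 0.0559
grasp_force: 0.0
```

Call:
carry_out(
  fingers=[56,56,56,56,56],
  delta_pos=[
    [-32,-30,0],
    [-32,-30,-20],
    [-23,-16,-45],
    [0,0,-45],
    [0,0,-45],
  ],
  turn=[
    [0,0,8],
    [0,0,8],
    [0,0,0],
    [0,0,0],
    [0,0,0],
  ],
)

```text
t: 31.5
eef_pos: [0.4072, -0.3543, 0.2148]
tool_rot: [0.979, -0.204, 0.0, 0.0]
ft_force: [1.0, 0.2, -0.2]
gripper_width: 0.056
grasp_force: 0.0
```

Call:
carry_out(
  fingers=[56,56,56,56,56],
  delta_pos=[
    [0,0,-45],
    [0,0,-40],
    [0,0,0],
    [0,0,0],
    [0,0,0],
  ],
  turn=[
    [0,0,0],
    [0,0,0],
    [0,0,0],
    [0,0,0],
    [0,0,0],
  ],
)

```text
t: 32.0
eef_pos: [0.409, -0.3549, 0.1337]
tool_rot: [0.979, -0.203, 0.001, 0.001]
ft_force: [0.4, 0.4, -0.2]
gripper_width: 0.0558
grasp_force: 0.0
```

```bash
python3 look.py 15;  python3 - <<'E'
import cv2,numpy as np
p=cv2.imread('pics/s15.png');P=cv2.imread('pics/t15.png')
cv2.imwrite('pics/s15c.png',np.hstack([cv2.resize(p[150:360,230:440],(400,400),interpolation=2),cv2.resize(P[180:310,180:310],(400,400),interpolation=2)]))
E
```

```text
blk 391 [ 468.3 -333.9] [47.4 90.3] 39.3
32.1 [ 0.40882903 -0.35480234  0.1335031 ] [ 0.97916122 -0.20307598  0.0013786   0.00124379] [-9.33561960e-01  4.74180020e-01  1.49975714e+00 -2.01012262e-05
  1.16394202e+00  1.04623968e+00]
```

View pics/s15c.png

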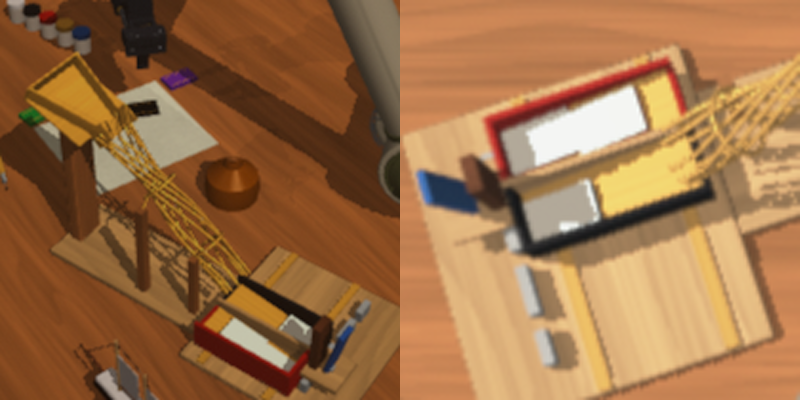

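The first black is white side up in the black bay, at (560,215) in the crop. Now grasping the last plaque.

Call:
carry_out(
  fingers=[56,56,56,56,56],
  delta_pos=[
    [-3,-0.5,-25],
    [0,0,-45],
    [0,0,-35],
    [0,0,-18],
    [0,0,0],
  ],
  turn=[
    [0,0,0],
    [0,0,0],
    [0,0,0],
    [0,0,0],
    [0,0,0],
  ],
)

```text
t: 32.6
eef_pos: [0.4055, -0.3549, 0.0095]
tool_rot: [0.979, -0.203, 0.0, 0.0]
ft_force: [0.1, -0.3, 0.1]
gripper_width: 0.0557
grasp_force: 0.0
```

Call:
carry_out(
  fingers=[30,30,30,30,30],
  delta_pos=[
    [0,0,0],
    [0,0,0],
    [0,0,0],
    [0,0,0],
    [0,0,0],
  ],
  turn=[
    [0,0,0],
    [0,0,0],
    [0,0,0],
    [0,0,0],
    [0,0,0],
  ],
)

```text
t: 33.1
eef_pos: [0.4056, -0.3551, 0.0092]
tool_rot: [0.979, -0.203, 0.001, 0.001]
ft_force: [-0.5, 0.7, 5.8]
gripper_width: 0.0375
grasp_force: 30.0
```

Call:
carry_out(
  fingers=[30,30,30,30,30],
  delta_pos=[
    [0,0,20],
    [0,0,45],
    [0,0,45],
    [0,0,45],
    [0,0,45],
  ],
  turn=[
    [0,0,0],
    [0,0,0],
    [0,0,-8],
    [0,0,-8],
    [0,0,-8],
  ],
)

```text
t: 33.6
eef_pos: [0.405, -0.3543, 0.2105]
tool_rot: [0.914, -0.405, -0.0, -0.0]
ft_force: [0.8, -1.2, -0.2]
gripper_width: 0.0375
grasp_force: 30.0
```

Call:
carry_out(
  fingers=[30,30,30,30,30],
  delta_pos=[
    [25,9,32],
    [25,9,32],
    [25,9,32],
    [25,9,32],
    [25,9,32],
  ],
  turn=[
    [0,0,-8],
    [0,0,-8],
    [0,0,-8],
    [0,0,0],
    [0,0,0],
  ],
)

```text
t: 34.1
eef_pos: [0.5309, -0.3088, 0.3699]
tool_rot: [0.812, -0.584, -0.0, -0.0]
ft_force: [0.0, -1.1, -0.7]
gripper_width: 0.0376
grasp_force: 30.0
```

Call:
carry_out(
  fingers=[30,30,30,30,30],
  delta_pos=[
    [31,38,0],
    [31,38,0],
    [31,38,0],
    [31,38,0],
    [0,29,0],
  ],
  turn=[
    [0,0,0],
    [0,0,0],
    [0,0,0],
    [0,0,0],
    [0,0,0],
  ],
)

```text
t: 34.6
eef_pos: [0.6566, -0.1261, 0.3661]
tool_rot: [0.813, -0.583, -0.001, 0.0]
ft_force: [0.4, -0.2, 0.1]
gripper_width: 0.0375
grasp_force: 30.0
```

```bash
python3 look.py 16
```

```text
34.7 [ 0.65494133 -0.12482361  0.36821771] [ 8.13337625e-01 -5.81791748e-01 -4.77787596e-04 -2.04770094e-04] [-3.65722493e-01  5.74889094e-01  6.29738490e-01  6.82985781e-04
  1.93778623e+00  2.44717866e+00]
```

Call:
carry_out(
  fingers=[30,30,30,30,30],
  delta_pos=[
    [-1,-4,-15],
    [0,0,-25],
    [0,0,-9],
    [0,0,0],
    [0,0,0],
  ],
  turn=[
    [0,0,0],
    [0,0,0],
    [0,0,0],
    [0,0,0],
    [0,0,0],
  ],
)

```text
t: 35.2
eef_pos: [0.6533, -0.1332, 0.3206]
tool_rot: [0.812, -0.584, 0.001, -0.0]
ft_force: [-0.0, 0.0, 0.2]
gripper_width: 0.0373
grasp_force: 30.0
```

Call:
carry_out(
  fingers=[30,30,30,50,50],
  delta_pos=[
    [0,4,0],
    [0,0,0],
    [0,0,0],
    [0,0,0],
    [0,0,0],
  ],
  turn=[
    [0,0,0],
    [0,0,0],
    [0,0,0],
    [0,0,0],
    [0,0,0],
  ],
)

```text
t: 35.7
eef_pos: [0.6533, -0.1287, 0.3197]
tool_rot: [0.812, -0.584, 0.0, -0.0]
ft_force: [-0.8, 1.4, 0.9]
gripper_width: 0.0492
grasp_force: 0.0
```

Call:
carry_out(
  fingers=[50,50,50,50,50],
  delta_pos=[
    [0,0,0],
    [0,0,0],
    [0,0,0],
    [0,0,30],
    [0,0,30],
  ],
  turn=[
    [0,0,0],
    [0,0,0],
    [0,0,0],
    [0,0,0],
    [0,0,0],
  ],
)

```text
t: 36.2
eef_pos: [0.653, -0.1286, 0.3798]
tool_rot: [0.812, -0.584, -0.001, 0.0]
ft_force: [-0.2, 0.5, -0.1]
gripper_width: 0.05
grasp_force: 0.0
```

Call:
carry_out(
  fingers=[50,50,50,50,50],
  delta_pos=[
    [0,0,0],
    [0,0,0],
    [0,0,0],
    [0,0,0],
    [0,0,0],
  ],
  turn=[
    [0,0,0],
    [0,0,0],
    [0,0,0],
    [0,0,0],
    [0,0,0],
  ],
)

```text
t: 36.7
eef_pos: [0.6532, -0.1287, 0.3787]
tool_rot: [0.812, -0.584, -0.001, 0.0]
ft_force: [0.3, 0.9, 1.0]
gripper_width: 0.0502
grasp_force: 0.0
```

```bash
python3 look.py 17;  python3 - <<'E'
import cv2,numpy as np
p=cv2.imread('pics/s17.png');P=cv2.imread('pics/t17.png')
cv2.imwrite('pics/s17c.png',np.hstack([cv2.resize(p[150:360,230:440],(400,400),interpolation=2),cv2.resize(P[180:310,180:310],(400,400),interpolation=2)]))
E
```

```text
36.8 [ 0.6532489  -0.12864562  0.37915093] [ 8.11885371e-01 -5.83816776e-01 -3.32041057e-04  7.99904999e-05] [-3.71857420e-01  5.75110938e-01  5.99295635e-01  1.12313959e-05
  1.96786908e+00  2.44578716e+00]
```

View pics/s17c.png

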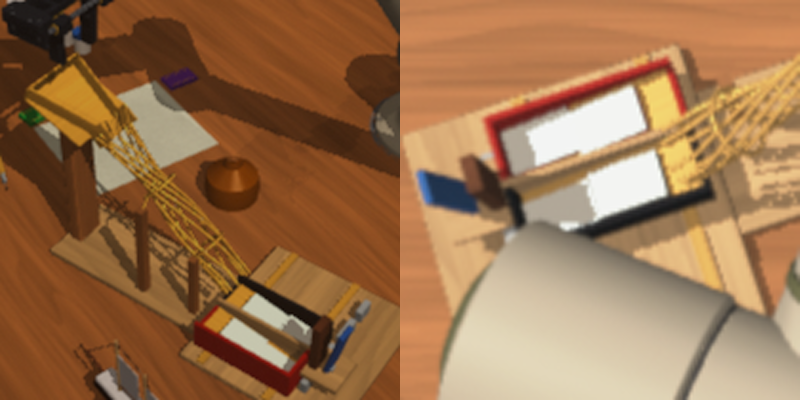

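All four lie white side up in their bays. Now bringing the tray back to the start.

Call:
carry_out(
  fingers=[60,70,88,88,88],
  delta_pos=[
    [-16,42,0],
    [-16,43,0],
    [-16,43,0],
    [-14,43,0],
    [-12,43,0],
  ],
  turn=[
    [0,0,8.2],
    [0,0,8.2],
    [0,0,8.2],
    [0,0,8.2],
    [0,0,8.2],
  ],
)

```text
t: 37.3
eef_pos: [0.5782, 0.0869, 0.3797]
tool_rot: [0.966, -0.26, 0.0, -0.0]
ft_force: [0.5, 0.2, 0.2]
gripper_width: 0.087
grasp_force: 0.0
```

Call:
carry_out(
  fingers=[88,88,88,88,88],
  delta_pos=[
    [-12,43,0],
    [-10,43,0],
    [-8,43,0],
    [-6,43,0],
    [-6,43,0],
  ],
  turn=[
    [0,0,8.2],
    [0,0,8.2],
    [0,0,8.2],
    [0,0,8.2],
    [0,0,8.2],
  ],
)

```text
t: 37.8
eef_pos: [0.5366, 0.3021, 0.3797]
tool_rot: [0.995, 0.095, 0.0, -0.0]
ft_force: [1.8, 0.3, -0.2]
gripper_width: 0.0881
grasp_force: 0.0
```

Call:
carry_out(
  fingers=[88,88,88,88,88],
  delta_pos=[
    [0,0,-40],
    [0,0,-45],
    [0,0,-45],
    [0,0,-45],
    [0,0,0],
  ],
  turn=[
    [0,0,8.2],
    [0,0,0],
    [0,0,0],
    [0,0,0],
    [0,0,0],
  ],
)

```text
t: 38.3
eef_pos: [0.5349, 0.2996, 0.199]
tool_rot: [0.987, 0.163, -0.006, 0.001]
ft_force: [-0.9, 0.1, -0.2]
gripper_width: 0.0882
grasp_force: 0.0
```

Call:
carry_out(
  fingers=[88,88,88,88,88],
  delta_pos=[
    [0,0,0],
    [0,0,0],
    [0,0,0],
    [0,0,0],
    [0,0,0],
  ],
  turn=[
    [0,0,0],
    [0,0,0],
    [0,0,0],
    [0,0,0],
    [0,0,0],
  ],
)

```text
t: 38.8
eef_pos: [0.5375, 0.3004, 0.2054]
tool_rot: [0.987, 0.163, 0.001, -0.0]
ft_force: [0.3, 0.4, -0.2]
gripper_width: 0.0878
grasp_force: 0.0
```

Call:
carry_out(
  fingers=[88,88,88,88,88],
  delta_pos=[
    [0,0,-25],
    [0,0,-45],
    [0,0,-34],
    [0,0,-10],
    [0,0,0],
  ],
  turn=[
    [0,0,0],
    [0,0,0],
    [0,0,0],
    [0,0,0],
    [0,0,0],
  ],
)

```text
t: 39.3
eef_pos: [0.5372, 0.3003, 0.09]
tool_rot: [0.987, 0.163, -0.001, 0.0]
ft_force: [0.5, 0.1, 0.1]
gripper_width: 0.0882
grasp_force: 0.0
```

Call:
carry_out(
  fingers=[60,40,30,20,15],
  delta_pos=[
    [0,0,0],
    [0,0,0],
    [0,0,0],
    [0,0,0],
    [0,0,0],
  ],
  turn=[
    [0,0,0],
    [0,0,0],
    [0,0,0],
    [0,0,0],
    [0,0,0],
  ],
)

```text
t: 39.8
eef_pos: [0.5374, 0.3008, 0.0912]
tool_rot: [0.987, 0.163, 0.001, -0.0]
ft_force: [-0.3, 3.5, 2.2]
gripper_width: 0.0502
grasp_force: 1.4
```

Call:
carry_out(
  fingers=[10,10,10,10,10],
  delta_pos=[
    [0,0,0],
    [0,0,0],
    [0,0,0],
    [0,0,0],
    [0,0,0],
  ],
  turn=[
    [0,0,0],
    [0,0,0],
    [0,0,0],
    [0,0,0],
    [0,0,0],
  ],
)

```text
t: 40.3
eef_pos: [0.5374, 0.3005, 0.0909]
tool_rot: [0.987, 0.163, 0.0, -0.0]
ft_force: [-2.3, 3.3, 6.3]
gripper_width: 0.022
grasp_force: 30.2
```

Call:
carry_out(
  fingers=[10,10,10,10,10],
  delta_pos=[
    [0,0,0],
    [0,0,0],
    [0,0,0],
    [0,0,0],
    [0,0,0],
  ],
  turn=[
    [0,0,0],
    [0,0,0],
    [0,0,0],
    [0,0,0],
    [0,0,0],
  ],
)

```text
t: 40.8
eef_pos: [0.5374, 0.3005, 0.0909]
tool_rot: [0.987, 0.163, 0.0, -0.0]
ft_force: [-1.3, 2.7, 4.9]
gripper_width: 0.0218
grasp_force: 30.2
```

Call:
carry_out(
  fingers=[10,10,10,10,10],
  delta_pos=[
    [-8,-2.7,0],
    [-11,-3.7,0],
    [-11,-3.7,0],
    [-11,-3.7,0],
    [-11,-3.7,0],
  ],
  turn=[
    [0,0,0],
    [0,0,0],
    [0,0,0],
    [0,0,0],
    [0,0,0],
  ],
)

```text
t: 41.3
eef_pos: [0.4853, 0.2828, 0.0909]
tool_rot: [0.987, 0.163, 0.001, -0.0]
ft_force: [0.7, 2.5, 4.1]
gripper_width: 0.0214
grasp_force: 30.2
```

Call:
carry_out(
  fingers=[10,10,10,10,10],
  delta_pos=[
    [-11,-3.7,0],
    [-11,-3.7,0],
    [-11,-3.7,0],
    [-11,-3.7,0],
    [-10,-3.7,0],
  ],
  turn=[
    [0,0,0],
    [0,0,0],
    [0,0,0],
    [0,0,0],
    [0,0,0],
  ],
)

```text
t: 41.8
eef_pos: [0.4312, 0.2642, 0.0909]
tool_rot: [0.987, 0.163, 0.001, -0.0]
ft_force: [0.8, 3.7, 5.6]
gripper_width: 0.0217
grasp_force: 30.2
```

Call:
carry_out(
  fingers=[10,10,10,10,10],
  delta_pos=[
    [0,0,0],
    [0,0,0],
    [0,0,0],
    [0,0,0],
    [0,0,0],
  ],
  turn=[
    [0,0,0],
    [0,0,0],
    [0,0,0],
    [0,0,0],
    [0,0,0],
  ],
)

```text
t: 42.3
eef_pos: [0.4309, 0.2642, 0.0909]
tool_rot: [0.987, 0.163, -0.0, 0.0]
ft_force: [-1.5, 1.6, 8.8]
gripper_width: 0.0219
grasp_force: 30.2
```

Open, rise and clear away, then check.

Call:
carry_out(
  fingers=[88,88,88,88,88],
  delta_pos=[
    [0,0,0],
    [0,0,0],
    [0,0,0],
    [0,0,0],
    [0,0,0],
  ],
  turn=[
    [0,0,0],
    [0,0,0],
    [0,0,0],
    [0,0,0],
    [0,0,0],
  ],
)

```text
t: 42.8
eef_pos: [0.4308, 0.264, 0.09]
tool_rot: [0.987, 0.163, -0.001, 0.0]
ft_force: [-1.6, 2.3, -2.3]
gripper_width: 0.0595
grasp_force: 1.0
```

Call:
carry_out(
  fingers=[88,88,88,88,88],
  delta_pos=[
    [0,0,0],
    [0,0,30],
    [0,0,45],
    [0,0,45],
    [0,0,40],
  ],
  turn=[
    [0,0,0],
    [0,0,0],
    [0,0,0],
    [0,0,0],
    [0,0,0],
  ],
)

```text
t: 43.3
eef_pos: [0.4312, 0.2639, 0.2528]
tool_rot: [0.987, 0.163, 0.001, 0.0]
ft_force: [0.5, 0.0, 0.1]
gripper_width: 0.0879
grasp_force: 0.0
```

Call:
carry_out(
  fingers=[88,88,88,88,88],
  delta_pos=[
    [0,-45,0],
    [0,-45,0],
    [0,-45,0],
    [0,-45,0],
    [0,-45,0],
  ],
  turn=[
    [0,0,0],
    [0,0,0],
    [0,0,0],
    [0,0,0],
    [0,0,0],
  ],
)

```text
t: 43.8
eef_pos: [0.4308, 0.0373, 0.2506]
tool_rot: [0.987, 0.163, 0.0, 0.0]
ft_force: [1.0, -0.7, -0.2]
gripper_width: 0.0878
grasp_force: 0.0
```

Call:
carry_out(
  fingers=[88,88,88,88,88],
  delta_pos=[
    [0,-45,0],
    [0,-45,0],
    [0,-45,0],
    [0,-45,0],
    [0,0,0],
  ],
  turn=[
    [0,0,0],
    [0,0,0],
    [0,0,0],
    [0,0,0],
    [0,0,0],
  ],
)

```text
t: 44.3
eef_pos: [0.431, -0.1453, 0.2502]
tool_rot: [0.987, 0.16, -0.0, 0.001]
ft_force: [0.2, 0.1, -0.4]
gripper_width: 0.088
grasp_force: 0.0
```

```bash
python3 look.py 18
```

```text
lever top 60 x 479.59287221532225 504.83515377156795 y 133.27503626731988 145.23706424045255
44.4 [ 0.4309035  -0.14129195  0.25025971] [ 9.86808621e-01  1.61890505e-01 -4.02717032e-04 -2.17108928e-04] [-5.78825971e-01  2.08323870e-01  1.53976304e+00 -2.27235495e-04
  1.39439300e+00  6.66798038e-01]
```

View pics/t18.png

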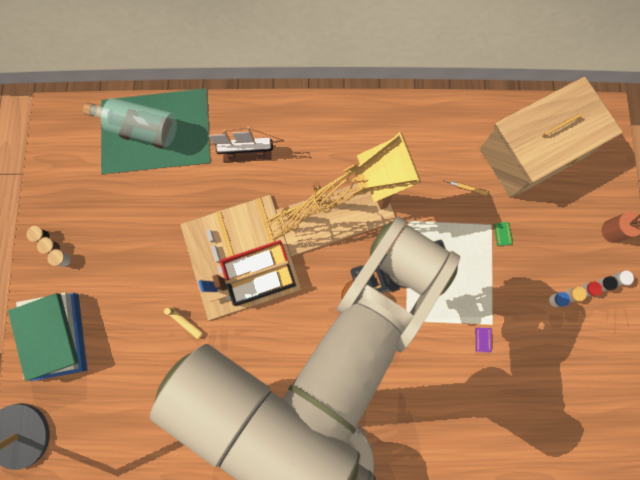

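The tray is back at its starting position: the lever reads x 480–505, y 145, the same as at the start. Both bays, at (255,263) and (262,285), show white backs, and the bystanders haven't moved.

```bash
python3 -c "from cell import ctrl; print(ctrl.sign_off())"
```

```text
the job is handed in; nothing more can be done
None
```

The job is handed in at about 44 s: both reds and both blacks are white side up in their own bays, the tray is back and locked at its starting notch, and the bystanders were left where they were.

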